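Open the two-stage catch of the activity case

ROBOT

A 6-joint arm with a two-finger parallel gripper is mounted at the origin on the work surface. World frame = base frame: x ahead of the robot, y to its left, z up, the work surface at z = 0. Lengths are in m, angles in rad, forces in N, time in s.
With the tool pointing down it reaches from about 0.35 to 0.925 m from the base axis. Payload 6.4 kg.
Tool frame: the origin (TCP) lies at the very end of the fingers, on their centre line; the grasp point (between the pads) lies 19 mm behind it; z points along the fingers, y is the direction in which the jaws open and shut (so a half turn about z gives the same grasp; the last joint's range is limited). The gripper opens to 85 mm and grips with 20 to 120 N. Pads are 22 mm wide; open, the fingers measure 114 mm over their backs; the gripper's body (76 mm by 85 mm) begins 54 mm behind the grasp point. The pads swing forward as they close: fully open they stand 13 mm farther back than shut.
Start: joints at [1.08, 0.245, 1.558, -0, 1.339, -0.174], TCP at [0.202, 0.618, 0.21] pointing down, gripper open.
Joint ranges: [-3.13, 3.13], [-1.02, 2.26], [0.13, 2.54], [-0.95, 4.09], [0.21, 2.88], [-2.74, 2.74]. Speed limits (rad/s): [2.57, 2.57, 3.14, 3.14, 3.14, 3.14].

INTERFACE

Orientations are given as a unit quaternion [w, x, y, z].
In Python, from rig import telemetry, read_camera, camera_model, arm gives the robot as it stands.
- The arm moves only by the shell command python3 -m handwheel 'ROWS' [FORCE]. ROWS is JSON, a list of rows, each a list of 7 numbers: the shift along the tool's x, y, z as a fraction of full scale, then the turn, a rotation vector about the tool's x, y, z as a fraction of full scale, then the gripper command: -1 is fully open, 1 is shut, values between are in proportion. In form: [[dx, dy, dz, ax, ay, az, gripper], ...]. A call has 1 to 5 rows; each row is the pose to reach, as a shift and turn from the pose commanded when the call began, along the tool's axes at that moment; what a row does not reach only later rows make up. Full scale, the value 1, is 0.5 m for a shift and pi/2 rad for a turn. A row lasts 1/10 s, in which the tool goes at most 50 mm and 8.59 degrees, less where a joint would pass 70% of its speed; a pose out of reach is approached as far as the arm can. A call with a number of a shift or a turn outside -1 to 1 is refused whole. A call with a gripper value outside its range is refused whole. The fingers move at their own pace and stop on an object; FORCE is the grip in N (left out, the last holds). Time passes only in rows, so rows that repeat a pose let the fingers close. It gives the time, the measured TCP pose, the force and the opening at its end, in the units of the state.
- telemetry.get_state(): the state, without advancing time (a new reading comes with each control period).
- read_camera(name): name is "side" or "top"; returns (picture, depth): 420x560x3 uint8, red, green, blue; 420x560 float32, m along the optical axis (not along the pixel's ray), 0 where there is no reading.
- camera_model(name): a dict with "vertical_fov" (degrees; the focal length in pixels is half the picture's height over the tangent of half this angle, whatever the lens; pixels are square), "cx", "cy" (the principal point, pixels), "origin" and "rotation" of the camera in the world. Camera axes: x right, y down, z forward; pixel columns grow to the right and rows downward; lengths in m; the calibration is good to about 2 mm. A picture is of the moment at which its call begins. camera_model takes no time and is no camera call.
- arm.close_job(): hands the job in, once; it reports no verdict.
The state is a dict: "t": time; "qpos": joint angles; "dq": joint speeds; "joint_efforts": joint torques, N m; "eef_pos": TCP position; "tool_rot": TCP orientation; "ft_force": force on the tool from outside, world axes, zero at the start; "torque": the same for the moment, N m; "finger_gap": finger opening in m.
Only numpy, scipy, OpenCV 4.12 (cv2) and the standard library are available. Lean on these libraries where they do the work, as an engineer would, in place of code of your own. Each camera call takes 0.05 s, during which the arm holds its last target.

TASK

Open the grey case of craft pieces: push the safety tab on its deck away from the latch until you feel it reach its end stop, without pressing hard once it is there (under 20 N). Then raise the latch by its pull bar well past half-way and let it stand, and swing the lid up by its bar about 70 degrees so that it stays open by itself. Never force a part that will not move, and leave the loose things around alone.

Things in the scene. Friction and masses are not known exactly. Their poses are not given: they have to be found in the camera images.
- case_deck (a point): The case is a grey plastic box 260 (x) by 300 (y) by 90 mm high, fixed to the table, front with the lock towards the robot. This point lies on its deck (the solid front 100 mm of its top, 90 mm above the table), 15 mm behind the front edge, on the middle line, right below the latch hinge. Its axes are the case's: x from front to back, y to the left seen from the front, z up. The lid covers the rest of the top (flush with the deck).
- tab_ridge (a point): Centre of the safety tab's thumb ridge: an upright steel ridge 84 mm long (case x), 10 mm thick (y) and 26 mm high, standing from 5.5 to 31.5 mm above the deck along the middle of a flat slider 84 by 28 mm, between two low cross rails (4 mm high). It stands left (+y) of the latch, its middle 35 mm behind the latch hinge line and 85 mm left of it when locked, and slides along the case's y only; about 50 mm of clear deck lie between it and the latch.
- tab (a joint): How far the safety tab stands from its locked position (m), growing along the case's +y, away from the latch; it starts between 0 and 0.002. It slides with 2.5 N of friction and stays where it is left. A rigid end stop inside the deck ends its travel somewhere between 0.008 and 0.026; where is not known, it differs from start to start, and it can only be felt. The tab frees the latch only within the last 2 mm before that stop.
- pawl (a joint): Angle (rad) of the lock pawl, hidden inside the deck: it is geared to the latch and reads the same as joint latch. It carries the end stop of the tab and a lug that the tab holds down while locked. It cannot be touched.
- latch_bar (a point): Middle of the latch's pull bar: a steel round bar 12 mm thick, along the case's y, 48 mm free between its two end posts (posts 10 mm thick), its axis 37 mm above the deck when shut (30 mm above the latch plate top). The bar lies 60 mm behind the latch hinge and 32.5 mm above it when shut.
- latch_hinge (a point): Middle of the latch's hinge line (along the case's y), 4.5 mm above the deck. The latch is a steel plate 96 by 58 by 5 mm that reaches back from here over the lid's front edge and holds the lid shut.
- latch (a joint): Latch angle (rad): 0 shut, growing as it swings up and towards the case's front, at most 1.75. Stiff hinge: about 2 to 4 N at the bar; it stays where it is left. While the tab still locks it, it gives only about 0.1 rad and then resists firmly: stop pulling below about 8 N at the bar and push the tab further.
- lid_bar (a point): Middle of the lid's bar: steel round bar 12 mm thick, 90 mm long along the case's y (70 mm free between its posts), its axis 32 mm above the lid when shut. It lies 130 mm in front of the lid hinge and 40 mm above it when shut.
- lid_hinge (a point): Middle of the lid's hinge line (along the case's y) at the back rim, 8 mm below the lid's top face. The lid reaches 159 mm forward from here.
- lid (a joint): Lid angle (rad): 0 shut, growing as it swings up and back, at most 1.75. Stiff hinge: it takes about 5 to 8 N at the bar to raise and it stays where it is left. It is held down by the latch unless the latch stands above about 0.5 rad.
- flower_a: Bystander: five-lobed flat piece, 52 mm wide, 22 mm high, on the case's deck to the right of the latch; origin under its centre.
- flower_b: Bystander: five-lobed flat piece, 60 mm wide, 24 mm high; origin under its centre.
- flower_c: Bystander: five-lobed flat piece, 60 mm wide, 24 mm high; origin under its centre.
- petal_a: Bystander: drop-shaped flat piece, 57 by 44 mm, 24 mm high; origin under its wide end.
- petal_b: Bystander: drop-shaped flat piece, 57 by 44 mm, 24 mm high; origin under its wide end.
- tape: Bystander: roll of clear tape lying flat, 90 mm wide, 24 mm high; origin under its centre.

How it is judged:
By the outcome, as a careful person would: the job done as asked, in the order asked, and still so for the second after the job is handed in, with the robot touching nothing.
It also fails if it takes over 70 s, if anything falls off the work surface, if the arm or the gripper's body presses on something with over 40 N, if the wrist force passes 120 N, or if a joint passes its speed limit or range.

## Working session

There is one attempt and no reset: what is moved stays moved. The work goes in short steps, Python scripts to look and compute and a shell command to move; the robot and the scene stay as the last step left them, time stands still between calls to the robot, and variables do not carry over. Pictures are saved under pics/ and viewed, and the job is handed in when it is done.

```bash
ls; mkdir -p pics; python3 - <<'E'
from rig import telemetry, read_camera, camera_model
import cv2,numpy as np
print(telemetry.get_state())
for n in("top","side"):
    p,d=read_camera(n); m=camera_model(n); print(n,m)
    cv2.imwrite(f"pics/{n}0.png",cv2.cvtColor(p,cv2.COLOR_RGB2BGR)); np.savez(f"pics/{n}0.npz",p=p,d=d)
E
```

```text
pics
{'t': 0.0, 'qpos': array([ 1.07990296e+00,  2.45806511e-01,  1.55898504e+00, -7.45516717e-06,
        1.33868491e+00, -1.74069878e-01]), 'dq': array([ 0.00063211,  0.00065272, -0.00030961, -0.0009127 , -0.00013185,
       -0.00245458]), 'joint_efforts': array([ 7.16850918e-04, -4.29521585e+01, -3.26126325e+01, -1.53369715e-04,
        5.38422333e-03,  2.15996454e-05]), 'eef_pos': array([0.20220774, 0.61713797, 0.20940076]), 'tool_rot': array([-3.03998853e-04,  1.57749116e-01,  9.87478774e-01, -8.91502427e-04]), 'ft_force': array([-0.72068596, -0.00200045, -0.55504479]), 'torque': array([-0.00024158, -0.03629258, -0.00459274]), 'finger_gap': 0.08535171971571995}
top {'vertical_fov': 43.40189695632729, 'cx': 278.43752941241667, 'cy': 212.50554542997497, 'origin': array([ 0.26881055, -0.00190461,  1.27993459]), 'rotation': array([-0.08037911,  0.73266141, -0.67205759,  0.07130952])}
side {'vertical_fov': 47.279203741636664, 'cx': 286.21854780423536, 'cy': 206.4243526527674, 'origin': array([0.40079667, 0.89286834, 0.67350402]), 'rotation': array([ 0.03184466, -0.05981185,  0.87545375, -0.47852815])}
```

View pics/top0.png

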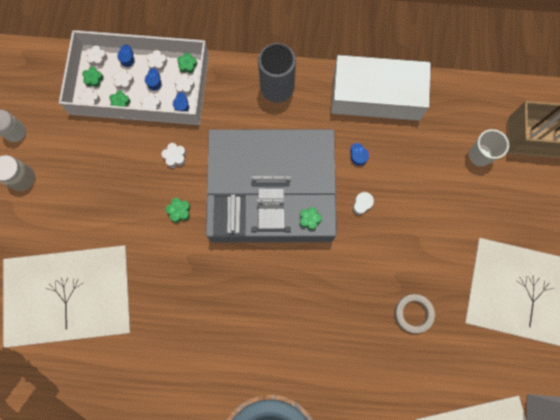

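View pics/side0.png

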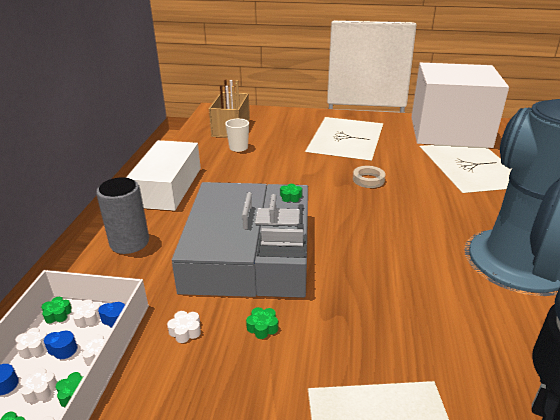

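The top view shows the case at cols 208-335, rows 130-242. The tab ridge is near (234,213), the latch bar near (271,203), the lid bar near (271,181), and flower_a at (311,217). Next I'll turn these into positions.

```bash
cat > h.py <<'E'
import numpy as np,cv2
from scipy.spatial.transform import Rotation as R
from rig import telemetry, read_camera, camera_model
def rot(q): return R.from_quat([q[1],q[2],q[3],q[0]])
def cloud(n,d):
    m=camera_model(n);H,W=d.shape;f=H/2/np.tan(np.radians(m['vertical_fov'])/2)
    u,v=np.meshgrid(np.arange(W),np.arange(H))
    c=np.stack([(u-m['cx'])/f*d,(v-m['cy'])/f*d,d],-1)
    return rot(m['rotation']).apply(c.reshape(-1,3)).reshape(H,W,3)+m['origin']
E
python3 - <<'E'
from h import *
for n in("top","side"):
    z=np.load(f"pics/{n}0.npz");P=cloud(n,z['d']);p=z['p'].astype(int)
    ok=z['d']>0
    print(n,"table z",np.median(P[...,2][ok&(np.abs(P[...,2])<.02)]))
    grey=(p.max(-1)-p.min(-1)<25)&ok
    sel=grey&(abs(P[...,2]-.09)<.006)&(abs(P[...,0]-.65)<.25)&(abs(P[...,1])<.3)
    k,l,s,c=cv2.connectedComponentsWithStats(sel.astype(np.uint8))
    i=1+np.argmax(s[1:,4]);print(s[i]);Q=P[l==i];print("top z",np.median(Q[:,2]))
    r=cv2.minAreaRect(Q[:,:2].astype(np.float32)*1000);print(r,cv2.boxPoints(r))
    # raised parts
    up=(P[...,2]>.10)&(P[...,2]<.15)&grey
    k,l,s,c=cv2.connectedComponentsWithStats(up.astype(np.uint8))
    for j in range(1,k):
        Q=P[l==j]
        if s[j,4]>15 and abs(Q[:,1]).mean()<.2: print(s[j],"mean",Q.mean(0).round(4),"min",Q.min(0).round(3),"max",Q.max(0).round(3))
z=np.load("pics/top0.npz");img=z['p'][115:255,195:350]
cv2.imwrite("pics/zoom0.png",cv2.cvtColor(cv2.resize(img,None,fx=4,fy=4,interpolation=cv2.INTER_CUBIC),cv2.COLOR_RGB2BGR))
E
```

```text
top table z 9.23916030066696e-05
[  206   130   130   107 11548]
top z 0.09002392596087716
((600.1837768554688, 49.0938720703125), (259.20220947265625, 299.0204772949219), 5.023131370544434) [[ 457.9896    186.68231 ]
 [ 484.17123  -111.189766]
 [ 742.3779    -88.49457 ]
 [ 716.1963    209.3775  ]]
[259  50  37  37 458] mean [0.8485 0.0553 0.1313] min [0.833 0.017 0.1  ] max [0.907 0.1   0.15 ]
[251 175  40   8 219] mean [0.6001 0.0492 0.1251] min [0.592 0.004 0.1  ] max [0.61  0.094 0.132]
[229 194   7  38 201] mean [0.5116 0.1269 0.1184] min [0.472 0.12  0.1  ] max [0.555 0.137 0.127]
[257 196  28  10 163] mean [0.5456 0.0439 0.1287] min [0.538 0.014 0.1  ] max [0.565 0.075 0.137]
side table z 0.001603210998412985
[ 172  182  136   85 7625]
top z 0.091366156926462
((600.2987670898438, 50.00633239746094), (258.8564453125, 304.516845703125), 5.0414814949035645) [[ 457.99127  190.30196]
 [ 484.75128 -113.03681]
 [ 742.60626  -90.28929]
 [ 715.84625  213.04947]]
[ 97 183  46  36 926] mean [0.8634 0.0895 0.1267] min [0.834 0.034 0.1  ] max [0.918 0.107 0.15 ]
[242 192  10  35 192] mean [0.5982 0.0602 0.1227] min [0.59  0.002 0.1  ] max [0.608 0.097 0.131]
[269 194   8  29 156] mean [0.5439 0.0547 0.1254] min [0.537 0.013 0.1  ] max [0.553 0.076 0.136]
[499 200  24  29 292] mean [0.0603 0.0193 0.1278] min [ 0.039 -0.022  0.1  ] max [0.068 0.049 0.15 ]
[299 204   5   4  19] mean [0.4887 0.0014 0.1014] min [ 0.484 -0.006  0.1  ] max [0.494 0.006 0.103]
[298 217   5  11  30] mean [0.4835 0.0692 0.1011] min [0.478 0.047 0.1  ] max [0.49  0.084 0.103]
[261 228  43  14 500] mean [0.5121 0.1306 0.1139] min [0.471 0.118 0.1  ] max [0.555 0.138 0.125]
```

View pics/zoom0.png

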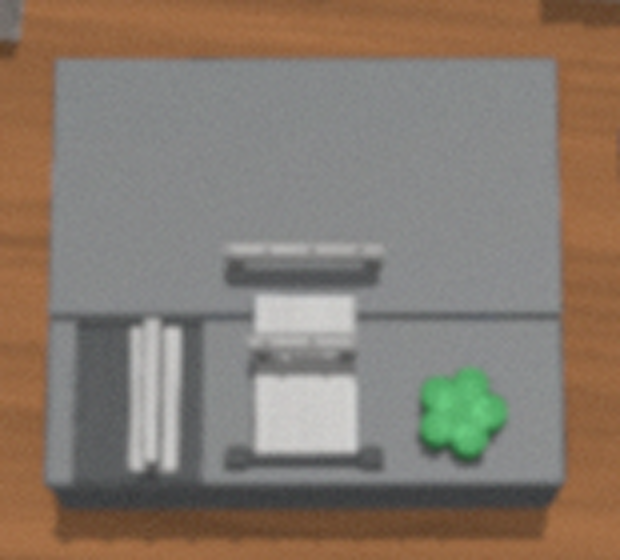

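```bash
cat >> h.py <<'E'
D=np.array([.4862,.0394,.09]);yaw=np.radians(5.03)
EX=np.array([np.cos(yaw),np.sin(yaw),0]);EY=np.array([-np.sin(yaw),np.cos(yaw),0]);EZ=np.array([0,0,1.])
C=np.stack([EX,EY,EZ],1)
def case(p): return C.T@(np.asarray(p)-D)
def goal(pc,pitch=0):
    "pc in case mm; tool x=case y, tool y=case x, z down; pitch deg about case y: + tips gripper body to the front"
    T=np.stack([EY,EX,-EZ],1)
    T=R.from_rotvec(-np.radians(pitch)*EY)*R.from_matrix(T)
    p=D+C@(np.asarray(pc)/1000); s=telemetry.get_state(); r=rot(s['tool_rot'])
    d=r.inv().apply(p-s['eef_pos'])/.5; a=(r.inv()*T).as_rotvec()/(np.pi/2)
    print("shift",d.round(4),"turn",a.round(4),"n rows",np.linalg.norm(d)*10,np.degrees(np.linalg.norm(a)*np.pi/2)/8.59)
def where():
    s=telemetry.get_state();r=rot(s['tool_rot']).as_matrix()
    print("t%.1f"%s['t'],"case mm",(case(s['eef_pos'])*1000).round(1),"F case",(C.T@s['ft_force']).round(2),"gap",round(s['finger_gap']*1000,1),"q",s['qpos'].round(2),"tz",(C.T@r[:,2]).round(3),"tx",(C.T@r[:,0]).round(3))
E
python3 -c "
from h import *
where(); goal([35,62,120])"
```

```text
t0.1 case mm [-232.2  600.4  119.5] F case [ 0.19 -0.55 -1.12] gap 85.5 q [ 1.08  0.25  1.56  0.    1.34 -0.17] tz [-0.001 -0.001 -1.   ] tx [-0.919  0.394  0.   ]
shift [-0.9152 -0.7795 -0.    ] turn [-1.100e-03  5.000e-04  7.424e-01] n rows 12.022049067010737 7.778478235015235
```

```bash
python3 -m handwheel '[[-0.915,-0.78,0,0,0,0.742,1],[-0.915,-0.78,0,0,0,0.742,1],[-0.915,-0.78,0,0,0,0.742,1],[-0.915,-0.78,0,0,0,0.742,1],[-0.915,-0.78,0,0,0,0.742,1]]' 30
python3 -c "
from h import *
where(); goal([35,62,120])"
```

```text
t: 0.6
eef_pos: [0.3331, 0.4024, 0.2101]
tool_rot: [-0.0, 0.511, 0.86, -0.0]
ft_force: [1.0, 0.3, 0.5]
finger_gap: 0.0126
t0.6 case mm [-120.7  375.   120.1] F case [1.   0.22 0.49] gap 12.6 q [ 0.66 -0.06  1.88 -0.    1.32  0.16] tz [-0. -0. -1.] tx [-0.399  0.917 -0.   ]
shift [-6.983e-01  3.560e-02  3.000e-04] turn [-3.000e-04  2.000e-04  2.614e-01] n rows 6.9918453310613895 2.7385569885536163
```

```bash
python3 -m handwheel '[[-0.698,0.036,0,0,0,0.261,1],[-0.698,0.036,0,0,0,0.261,1],[-0.698,0.036,0,0,0,0.261,1],[-0.698,0.036,0,0,0,0.261,1],[-0.698,0.036,0,0,0,0.261,1]]'
python3 -c "
from h import *
where(); goal([35,62,120])"
```

```text
t: 1.1
eef_pos: [0.465, 0.19, 0.2103]
tool_rot: [-0.0, 0.673, 0.74, -0.0]
ft_force: [0.5, 0.6, -0.3]
finger_gap: -0.0
t1.1 case mm [ -7.9 151.8 120.3] F case [ 0.54  0.6  -0.33] gap -0.0 q [ 0.16 -0.11  1.93  0.    1.32  0.07] tz [-0.  0. -1.] tx [-0.006  1.     0.   ]
shift [-0.1802  0.0847  0.0005] turn [-0.0001 -0.      0.0039] n rows 1.990856106268179 0.040757739297141625
```

```bash
python3 -m handwheel '[[-0.18,0.085,0,0,0,0.004,1],[-0.18,0.085,0,0,0,0.004,1],[-0.18,0.085,0,0,0,0.004,1],[-0.18,0.085,0.12,0,0,0.004,1],[-0.18,0.085,0.12,0,0,0.004,1]]'
python3 - <<'E'
from h import *
where(); goal([35,62,14])
for n in("top","side"):
    p,d=read_camera(n); np.savez(f"pics/{n}1.npz",p=p,d=d)
    q=p[115:255,195:350] if n=="top" else p[90:310,160:400]
    cv2.imwrite(f"pics/{n}1.png",cv2.cvtColor(cv2.resize(q,None,fx=3,fy=3,interpolation=cv2.INTER_CUBIC)[:600],cv2.COLOR_RGB2BGR))
E
```

```text
t: 1.6
eef_pos: [0.5115, 0.1063, 0.1454]
tool_rot: [-0.004, 0.676, 0.737, -0.003]
ft_force: [-0.7, 0.3, -0.6]
finger_gap: -0.0002
t1.6 case mm [31.1 64.4 55.4] F case [-0.72  0.34 -0.64] gap -0.2 q [-0.01  0.02  1.93  0.    1.2  -0.1 ] tz [-0.01   0.001 -1.   ] tx [0.001 1.    0.001]
shift [-0.0048  0.0086  0.0826] turn [-0.0062 -0.0007 -0.0004] n rows 0.8323330395025621 0.06512751820122051
```

View pics/side1.png

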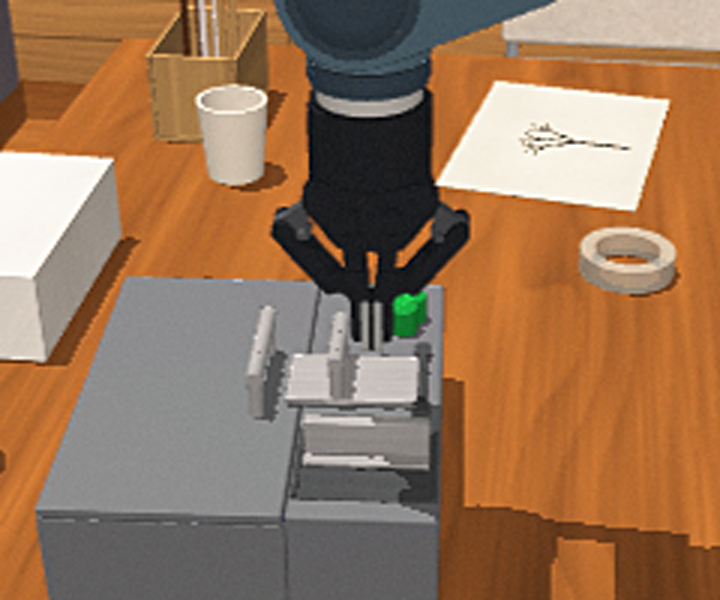

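The side view shows the shut fingers pointing down above the gap between latch and ridge. The ridge is at about (365,440) and the latch bar at (340,350). The path down is clear.

```bash
python3 -m handwheel '[[-0.003,0.003,0.05,-0.006,0,0,1],[-0.003,0.003,0.05,-0.006,0,0,1],[-0.003,0.003,0.05,-0.006,0,0,1]]'
python3 - <<'E'
from h import *
where(); goal([35,62,14])
E
```

```text
t: 2.0
eef_pos: [0.5174, 0.1054, 0.1269]
tool_rot: [0.003, 0.675, 0.738, 0.004]
ft_force: [0.9, 0.3, 0.3]
finger_gap: -0.0002
t2.0 case mm [36.8 63.  36.9] F case [0.9  0.25 0.3 ] gap -0.2 q [-0.01  0.05  1.94  0.    1.14 -0.1 ] tz [ 0.01 -0.   -1.  ] tx [-0.001  1.    -0.   ]
shift [-0.002  -0.0041  0.0457] turn [0.0066 0.     0.0005] n rows 0.4597576629420463 0.0690400498969084
```

```bash
python3 -m handwheel '[[-0.001,-0.003,0.045,0.006,0,0,1],[-0.001,-0.003,0.045,0.006,0,0,1],[-0.001,-0.003,0.045,0.006,0,0,1],[-0.001,-0.003,0.045,0.006,0,0,1]]'
python3 - <<'E'
from h import *
where(); goal([35,62,14])
p,d=read_camera("top"); q=p[115:255,195:350]
cv2.imwrite(f"pics/top2.png",cv2.cvtColor(cv2.resize(q,None,fx=3,fy=3,interpolation=cv2.INTER_CUBIC)[:600],cv2.COLOR_RGB2BGR))
E
```

```text
t: 2.4
eef_pos: [0.5168, 0.1044, 0.1047]
tool_rot: [0.001, 0.675, 0.738, 0.001]
ft_force: [-1.0, -0.2, -0.1]
finger_gap: 0.0001
t2.4 case mm [36.1 62.1 14.7] F case [-1.05 -0.15 -0.14] gap 0.1 q [-0.02  0.08  1.95  0.    1.11 -0.1 ] tz [ 0.002 -0.    -1.   ] tx [-0.  1. -0.]
shift [-0.0002 -0.0023  0.0013] turn [0.0016 0.0002 0.0001] n rows 0.026346483031412408 0.016738342773636332
```

```bash
cat > chk.py <<'E'
import sys
from h import *
where(); s=telemetry.get_state(); f=C.T@s['ft_force']
lim=float(sys.argv[1]); sys.exit(1 if np.abs(f).max()>lim else 0)
E
python3 -m handwheel '[[0.004,0,0,0,0,0,1],[0.008,0,0,0,0,0,1],[0.008,0,0,0,0,0,1]]' >/dev/null && python3 chk.py 4 && python3 -m handwheel '[[0.002,0,0,0,0,0,1],[0.002,0,0,0,0,0,1]]' >/dev/null && python3 chk.py 2 && python3 -m handwheel '[[0.002,0,0,0,0,0,1],[0.002,0,0,0,0,0,1]]' >/dev/null && python3 chk.py 2 && python3 -m handwheel '[[0.002,0,0,0,0,0,1],[0.002,0,0,0,0,0,1]]'  >/dev/null&& python3 chk.py 2
```

```text
t2.8 case mm [35.2 66.3 13.2] F case [-0.21 -0.16 -0.12] gap -0.3 q [-0.01  0.08  1.95  0.    1.11 -0.1 ] tz [ 0.  0. -1.] tx [-0.  1.  0.]
t3.0 case mm [35.1 67.2 13. ] F case [-0.05 -1.27 -0.12] gap -0.2 q [-0.01  0.08  1.95 -0.    1.11 -0.09] tz [-0. -0. -1.] tx [-0.  1. -0.]
t3.1 case mm [35.1 68.1 12.9] F case [-0.05  0.1   0.25] gap 0.0 q [-0.    0.09  1.95  0.    1.11 -0.09] tz [-0.  0. -1.] tx [-0.  1.  0.]
t3.4 case mm [35.1 69.1 13. ] F case [ 0.15  0.57 -0.48] gap -0.2 q [-0.    0.09  1.95  0.    1.11 -0.09] tz [ 0.  0. -1.] tx [0. 1. 0.]
```

```bash

M='chk.py'
python3 -m handwheel '[[0.002,0,0,0,0,0,1],[0.002,0,0,0,0,0,1]]' >/dev/null && python3 chk.py 5 && python3 -m handwheel '[[0.002,0,0,0,0,0,1],[0.002,0,0,0,0,0,1]]' >/dev/null && python3 chk.py 5 && python3 -m handwheel '[[0.002,0,0,0,0,0,1],[0.002,0,0,0,0,0,1]]'  >/dev/null&& python3 chk.py 5 && python3 -m handwheel '[[0.002,0,0,0,0,0,1],[0.002,0,0,0,0,0,1]]'  >/dev/null&& python3 chk.py 5 && python3 -m handwheel '[[0.002,0,0,0,0,0,1],[0.002,0,0,0,0,0,1]]'  >/dev/null&& python3 chk.py 5
```

```text
t3.5 case mm [35.1 70.1 13. ] F case [ 0.2  -0.06 -0.94] gap 0.1 q [-0.    0.09  1.95  0.    1.11 -0.09] tz [-0.  0. -1.] tx [0. 1. 0.]
t3.8 case mm [35.1 71.2 13. ] F case [ 0.22  0.37 -0.34] gap -0.0 q [ 0.    0.09  1.95  0.    1.11 -0.09] tz [-0.  0. -1.] tx [-0.  1.  0.]
t4.0 case mm [35.1 72.2 13. ] F case [-0.77 -0.15  0.18] gap -0.2 q [ 0.    0.09  1.95  0.    1.11 -0.08] tz [ 0.  0. -1.] tx [-0.  1.  0.]
t4.2 case mm [35.1 73.1 13. ] F case [-0.09  0.21  0.26] gap -0.4 q [ 0.01  0.09  1.95  0.    1.11 -0.08] tz [ 0.  0. -1.] tx [-0.  1.  0.]
t4.3 case mm [35.1 74.2 13. ] F case [ 0.49 -0.25  0.37] gap -0.1 q [ 0.01  0.09  1.95  0.    1.11 -0.08] tz [-0.  0. -1.] tx [-0.  1.  0.]
```

```bash

python3 -m handwheel '[[0.002,0,0,0,0,0,1],[0.002,0,0,0,0,0,1]]' >/dev/null && python3 chk.py 5 && python3 -m handwheel '[[0.002,0,0,0,0,0,1],[0.002,0,0,0,0,0,1]]' >/dev/null && python3 chk.py 5 && python3 -m handwheel '[[0.002,0,0,0,0,0,1],[0.002,0,0,0,0,0,1]]'  >/dev/null&& python3 chk.py 5
python3 - <<'E'
from h import *
for n in("top","side"):
    p,d=read_camera(n)
    q=p[115:255,195:350] if n=="top" else p[140:300,200:360]
    cv2.imwrite(f"pics/{n}3.png",cv2.cvtColor(cv2.resize(q,None,fx=3.7,fy=3.7,interpolation=cv2.INTER_CUBIC)[:600],cv2.COLOR_RGB2BGR))
E
```

```text
t4.5 case mm [35.1 75.1 13. ] F case [-0.92 -0.29 -0.32] gap 0.1 q [ 0.01  0.09  1.95  0.    1.11 -0.08] tz [-0.  0. -1.] tx [-0.  1.  0.]
t4.8 case mm [35.1 76.1 12.9] F case [ 0.39 -0.84  0.22] gap 0.0 q [ 0.01  0.09  1.95  0.    1.11 -0.08] tz [-0.  0. -1.] tx [-0.  1.  0.]
t5.0 case mm [35.1 77.1 13. ] F case [-0.21  0.17 -0.16] gap 0.1 q [ 0.01  0.09  1.95 -0.    1.11 -0.07] tz [-0.  0. -1.] tx [-0.  1.  0.]
```

View pics/side3.png

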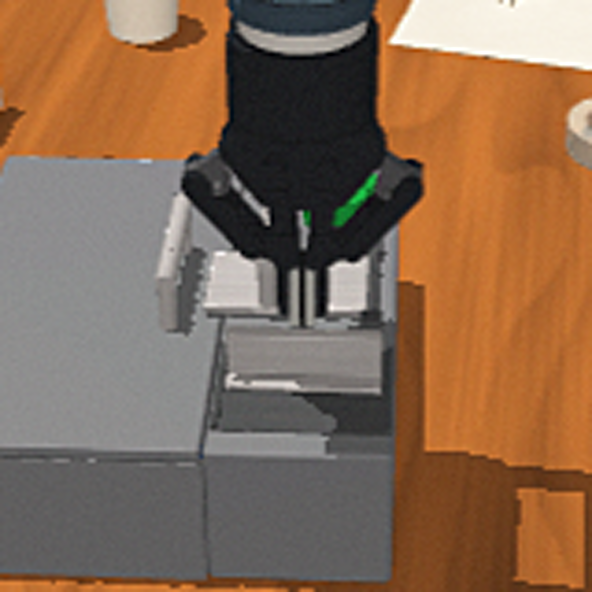

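View pics/top3.png

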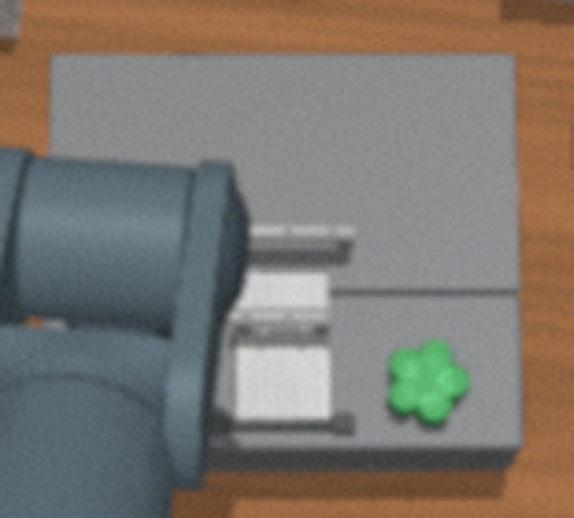

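```bash
python3 - <<'E'
from h import *
p,d=read_camera("side"); np.savez("pics/side4.npz",p=p,d=d)
for f in("side0","side4"):
    P=cloud("side",np.load(f"pics/{f}.npz")['d'])
    Q=(P-D-[0,0,.0014])@C*1000
    for h0,h1 in((8,14),(14,20),(20,26),(26,33)):
        m=(Q[...,2]>h0)&(Q[...,2]<h1)&(Q[...,0]>60)&(Q[...,0]<77)&(Q[...,1]>72)&(Q[...,1]<130)
        print(f,h0,m.sum(),np.median(Q[m],0).round(1) if m.any() else '',np.percentile(Q[m][:,1],[5,95]).round(1) if m.any() else '')
E
```

```text
side0 8 17 [68.1 89.2 11.7] [87.  91.5]
side0 14 22 [68.  89.1 16.8] [87.7 92. ]
side0 20 20 [68.7 90.  23.5] [87.5 92. ]
side0 26 39 [68.  87.7 30.2] [81.  91.7]
side4 8 19 [67.9 89.9 11.1] [87.7 91.4]
side4 14 22 [68.9 89.9 17.5] [87. 92.]
side4 20 19 [67.8 89.9 23.2] [88.3 91. ]
side4 26 40 [68.3 87.4 30.2] [80.3 91. ]
```

```bash
python3 - <<'E'
from h import *
P=cloud("side",np.load("pics/side4.npz")['d']); Q=(P-D-[0,0,.0014])@C*1000
for h0 in range(10,110,6):
    m=(Q[...,2]>h0)&(Q[...,2]<h0+6)&(abs(Q[...,0]-35)<60)&(Q[...,1]>40)&(Q[...,1]<130)&~((Q[...,2]<32)&(Q[...,1]>79))
    if m.sum()>3: print(h0,m.sum(),"x",np.percentile(Q[m][:,0],[2,98]).round(1),"y",np.percentile(Q[m][:,1],[2,50,98]).round(1))
where()
E
```

```text
28 36 x [-3.8 72.6] y [81.1 87.8 92.2]
34 12 x [20.1 43.4] y [78.6 84.6 89.2]
40 34 x [22.6 46.2] y [80.9 84.6 88.7]
46 36 x [22.5 48.1] y [81.1 84.3 88.8]
52 33 x [22.6 48.1] y [80.  83.2 89.3]
58 35 x [22.7 48. ] y [80.6 84.7 88.7]
64 35 x [22.7 48. ] y [77.9 84.6 88.2]
70 42 x [16.6 50.2] y [68.6 85.1 89.5]
76 61 x [ 7.5 64.6] y [70.  86.9 89.8]
82 100 x [ 1.5 66.6] y [69.6 87.3 90.5]
88 150 x [-2.3 72.2] y [64.6 86.1 90.7]
94 86 x [-4.6 78.5] y [63.8 87.7 92.4]
100 111 x [-11.1  81.2] y [65.1 88.1 94.4]
106 115 x [-15.1  84.9] y [67.1 87.4 94.8]
t5.1 case mm [35.1 77.  13. ] F case [-0.21  0.34  0.32] gap 0.2 q [ 0.01  0.09  1.95  0.    1.11 -0.07] tz [-0.  0. -1.] tx [0. 1. 0.]
```

```bash
python3 - <<'E'
from h import *
P=cloud("side",np.load("pics/side1.npz")['d']); Q=(P-D-[0,0,.0014])@C*1000
for h0 in range(38,110,4):
    m=(Q[...,2]>h0)&(Q[...,2]<h0+4)&(abs(Q[...,0]-32)<22)&(Q[...,1]>40)&(Q[...,1]<130)
    if m.sum()>3: print(h0,m.sum(),"x",np.percentile(Q[m][:,0],[2,98]).round(1),"y",np.percentile(Q[m][:,1],[2,50,98]).round(1))
E
```

```text
78 12 x [25.  36.7] y [72.2 73.9 75.3]
82 18 x [22.  42.7] y [69.1 72.7 76.1]
86 22 x [19.4 43.9] y [67.3 72.1 75.4]
90 29 x [18.7 44.7] y [63.3 72.1 76.8]
94 26 x [17.9 44.5] y [56.4 70.6 75.5]
98 24 x [18.  43.7] y [57.6 70.7 76.1]
102 28 x [18.8 44.4] y [61.9 72.2 77.8]
106 25 x [18.7 44.4] y [62.3 71.6 76.1]
```

```bash

python3 -m handwheel '[[0,0,-0.06,0,0,0,1],[0,0,-0.06,0,0,0,1],[0,0,-0.06,0,0,0,1],[0,0,-0.06,0,0,0,1],[0,0,-0.06,0,0,0,1]]' >/dev/null
python3 - <<'E'
from h import *
where()
p,d=read_camera("side"); np.savez("pics/side5.npz",p=p,d=d)
P=cloud("side",d); Q=(P-D-[0,0,.0014])@C*1000
for h0 in range(34,110,3):
    m=(Q[...,2]>h0)&(Q[...,2]<h0+3)&(abs(Q[...,0]-35)<22)&(Q[...,1]>50)&(Q[...,1]<130)
    if m.sum()>3: print(h0,m.sum(),"x",np.percentile(Q[m][:,0],[2,98]).round(1),"y",np.percentile(Q[m][:,1],[2,50,98]).round(1))
cv2.imwrite(f"pics/side5.png",cv2.cvtColor(cv2.resize(p[140:300,200:360],None,fx=3.7,fy=3.7,interpolation=cv2.INTER_CUBIC)[:600],cv2.COLOR_RGB2BGR))
m=camera_model("side");f=210/np.tan(np.radians(m['vertical_fov'])/2)
e=telemetry.get_state()['eef_pos'];c=rot(m['rotation']).inv().apply(e-m['origin']);u,v=c[0]/c[2]*f+m['cx'],c[1]/c[2]*f+m['cy'];print("TCP px",u,v,"in crop",(u-200)*3.7,(v-140)*3.7)
E
```

```text
t5.6 case mm [34.4 77.1 41.9] F case [ 0.27  0.34 -0.33] gap 0.1 q [ 0.01  0.05  1.93 -0.    1.17 -0.07] tz [-0.002  0.    -1.   ] tx [0. 1. 0.]
67 12 x [25.  44.7] y [80.8 86.6 87.8]
70 18 x [22.7 45.3] y [79.6 85.  89. ]
73 16 x [21.  47.2] y [73.8 83.3 88.6]
76 24 x [21.9 46.9] y [76.8 85.7 89.6]
79 17 x [21.6 47.1] y [76.6 84.  87.9]
82 19 x [21.6 47.8] y [77.2 84.1 88.2]
85 25 x [21.  47.8] y [76.9 83.3 87.9]
88 17 x [21.1 47.1] y [74.  83.3 87.9]
91 16 x [21.7 45.9] y [74.  84.7 88.5]
94 22 x [24.6 46.8] y [81.7 85.  89. ]
97 22 x [22.7 46.7] y [77.7 84.3 87.8]
100 15 x [21.8 44.9] y [68.9 83.9 88.6]
103 19 x [19.6 54.5] y [81.3 86.5 89.8]
106 33 x [14.5 52. ] y [72.9 84.2 90.7]
109 31 x [15.5 55.6] y [66.  86.8 90.3]
TCP px 282.1148101415737 223.3911460871386 in crop 303.82479752382267 308.54724052241284
```

View pics/side5.png

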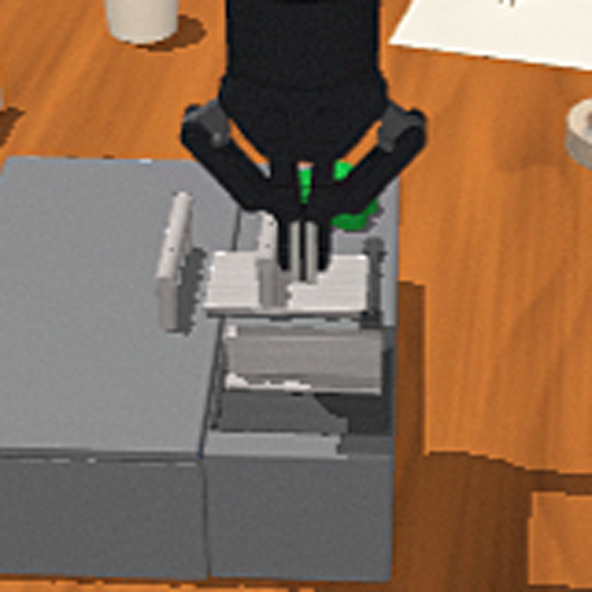

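The side view shows the real finger ends at about (302,283), roughly 23 mm above the reported TCP, which projects to (304,308). The earlier pass therefore went over the ridge, and neither the force nor the ridge position changed. I'll back off and go lower, checking the force as I descend.

```bash

python3 -m handwheel '[[-0.034,0,0,0,0,0,1],[-0.034,0,0,0,0,0,1],[-0.034,0,0.05,0,0,0,1],[-0.034,0,0.06,0,0,0,1],[-0.034,0,0.06,0,0,0,1]]' >/dev/null; python3 chk.py 3 && python3 -m handwheel '[[0,0,0.01,0,0,0,1],[0,0,0.02,0,0,0,1],[0,0,0.02,0,0,0,1]]' >/dev/null; python3 chk.py 3 && python3 -m handwheel '[[0,0,0.01,0,0,0,1],[0,0,0.01,0,0,0,1],[0,0,0.01,0,0,0,1]]' >/dev/null; python3 chk.py 3  && python3 -m handwheel '[[0,0,0.01,0,0,0,1],[0,0,0.01,0,0,0,1]]' >/dev/null; python3 chk.py 3
```

```text
t6.2 case mm [33.9 60.5 11.6] F case [-0.01  0.32  0.23] gap 0.2 q [-0.02  0.08  1.95  0.    1.11 -0.11] tz [-0.003  0.    -1.   ] tx [-0.  1.  0.]
t6.5 case mm [34.9 60.2  2.6] F case [-0.63  0.95 -0.33] gap -0.1 q [-0.02  0.1   1.96  0.    1.09 -0.11] tz [-0.001  0.    -1.   ] tx [-0.  1.  0.]
t6.8 case mm [35.1 60.  -2.1] F case [0.72 0.28 0.36] gap -0.2 q [-0.02  0.11  1.96 -0.    1.08 -0.11] tz [-0.  0. -1.] tx [0. 1. 0.]
t7.0 case mm [34.6 60.1 -7.7] F case [-1.14  0.05 -0.22] gap 0.1 q [-0.02  0.11  1.96  0.    1.07 -0.11] tz [-0.001  0.    -1.   ] tx [0. 1. 0.]
```

```bash

python3 -m handwheel '[[0.006,0,0,0,0,0,1],[0.012,0,0,0,0,0,1],[0.012,0,0,0,0,0,1]]' >/dev/null; python3 chk.py 4 && python3 -m handwheel '[[0.002,0,0,0,0,0,1],[0.002,0,0,0,0,0,1]]' >/dev/null; python3 chk.py 3 &&python3 -m handwheel '[[0.002,0,0,0,0,0,1],[0.002,0,0,0,0,0,1]]' >/dev/null; python3 chk.py 3 && python3 -m handwheel '[[0.002,0,0,0,0,0,1],[0.002,0,0,0,0,0,1]]' >/dev/null; python3 chk.py 3 && python3 -m handwheel '[[0.002,0,0,0,0,0,1],[0.002,0,0,0,0,0,1]]' >/dev/null; python3 chk.py 3 && python3 -m handwheel '[[0.002,0,0,0,0,0,1],[0.002,0,0,0,0,0,1]]' >/dev/null; python3 chk.py 4
```

```text
t7.2 case mm [35.2 66.5 -6.9] F case [0.51 1.03 0.84] gap 0.1 q [-0.01  0.12  1.96  0.    1.07 -0.1 ] tz [ 0.  0. -1.] tx [-0.  1.  0.]
t7.5 case mm [35.2 67.2 -6.9] F case [-0.89  0.44  0.35] gap 0.1 q [-0.01  0.12  1.96  0.    1.07 -0.09] tz [ 0. -0. -1.] tx [-0.  1. -0.]
t7.7 case mm [35.1 68.1 -7. ] F case [0.63 0.65 0.08] gap 0.4 q [-0.    0.12  1.96  0.    1.07 -0.09] tz [ 0.  0. -1.] tx [0. 1. 0.]
t7.8 case mm [35.1 69.1 -7. ] F case [-0.59  0.19  0.22] gap -0.3 q [-0.    0.12  1.96  0.    1.07 -0.09] tz [ 0.  0. -1.] tx [0. 1. 0.]
t8.1 case mm [35.1 70.1 -7. ] F case [-0.29 -0.24  0.06] gap 0.2 q [-0.    0.12  1.96 -0.    1.07 -0.09] tz [ 0. -0. -1.] tx [-0.  1. -0.]
t8.2 case mm [35.1 70.8 -7. ] F case [-0.2  -2.19  1.31] gap -0.1 q [ 0.    0.12  1.96 -0.    1.07 -0.09] tz [-0.    -0.001 -1.   ] tx [-0.     1.    -0.001]
```

```bash

python3 -m handwheel '[[0.002,0,0,0,0,0,1],[0.002,0,0,0,0,0,1]]' >/dev/null; python3 chk.py 5 && python3 -m handwheel '[[0.002,0,0,0,0,0,1],[0.002,0,0,0,0,0,1]]' >/dev/null; python3 chk.py 5 && python3 -m handwheel '[[0.002,0,0,0,0,0,1],[0.002,0,0,0,0,0,1]]' >/dev/null; python3 chk.py 5 && python3 -m handwheel '[[0.002,0,0,0,0,0,1],[0.002,0,0,0,0,0,1]]' >/dev/null; python3 chk.py 5 && python3 -m handwheel '[[0.002,0,0,0,0,0,1],[0.002,0,0,0,0,0,1]]' >/dev/null; python3 chk.py 5 && python3 -m handwheel '[[0.001,0,0,0,0,0,1],[0.001,0,0,0,0,0,1]]' >/dev/null; python3 chk.py 5 && python3 -m handwheel '[[0.001,0,0,0,0,0,1],[0.001,0,0,0,0,0,1]]' >/dev/null; python3 chk.py 5
```

```text
t8.4 case mm [35.1 72.  -7. ] F case [-0.63 -2.56  0.2 ] gap 0.2 q [ 0.    0.12  1.96 -0.    1.07 -0.08] tz [-0. -0. -1.] tx [ 0.  1. -0.]
t8.7 case mm [35.1 73.1 -7. ] F case [-0.42 -2.49  0.08] gap 0.3 q [ 0.01  0.12  1.96 -0.    1.07 -0.08] tz [ 0. -0. -1.] tx [-0.  1. -0.]
t8.8 case mm [35.1 74.2 -7. ] F case [-0.53 -1.35  0.42] gap -0.3 q [ 0.01  0.12  1.96  0.    1.07 -0.08] tz [ 0.  0. -1.] tx [-0.  1.  0.]
t9.1 case mm [35.1 75.2 -7. ] F case [ 0.42 -2.47  0.11] gap -0.4 q [ 0.01  0.12  1.96  0.    1.07 -0.08] tz [-0.  0. -1.] tx [-0.  1.  0.]
t9.2 case mm [35.1 76.2 -7. ] F case [-0.83 -2.38  0.01] gap 0.5 q [ 0.01  0.12  1.96  0.    1.07 -0.08] tz [ 0.  0. -1.] tx [0. 1. 0.]
t9.4 case mm [35.1 76.6 -7. ] F case [ 0.72 -1.02  1.05] gap 0.0 q [ 0.01  0.12  1.96  0.    1.07 -0.08] tz [ 0.  0. -1.] tx [0. 1. 0.]
t9.7 case mm [35.1 77.1 -7. ] F case [ 0.18 -2.47  0.22] gap 0.4 q [ 0.01  0.12  1.96  0.    1.07 -0.07] tz [-0.  0. -1.] tx [0. 1. 0.]
```

Sliding at a steady 2.5 N. I'll continue in 0.5 mm steps.

```bash
sed -i 's/^where(); s=/s=/; s/^lim=/print("y %.2f Fy %.2f t %.1f"%(case(s["eef_pos"])[1]*1000,f[1],s["t"]));lim=/' chk.py
r(){ python3 chk.py 5; }
python3 -m handwheel '[[0.001,0,0,0,0,0,1],[0.001,0,0,0,0,0,1]]' >/dev/null; r && python3 -m handwheel '[[0.001,0,0,0,0,0,1],[0.001,0,0,0,0,0,1]]' >/dev/null && r && python3 -m handwheel '[[0.001,0,0,0,0,0,1],[0.001,0,0,0,0,0,1]]' >/dev/null && r && python3 -m handwheel '[[0.001,0,0,0,0,0,1],[0.001,0,0,0,0,0,1]]' >/dev/null && r && python3 -m handwheel '[[0.001,0,0,0,0,0,1],[0.001,0,0,0,0,0,1]]' >/dev/null && r && python3 -m handwheel '[[0.001,0,0,0,0,0,1],[0.001,0,0,0,0,0,1]]' >/dev/null && r && python3 -m handwheel '[[0.001,0,0,0,0,0,1],[0.001,0,0,0,0,0,1]]' >/dev/null && r && python3 -m handwheel '[[0.001,0,0,0,0,0,1],[0.001,0,0,0,0,0,1]]' >/dev/null && r && python3 -m handwheel '[[0.001,0,0,0,0,0,1],[0.001,0,0,0,0,0,1]]' >/dev/null && r && python3 -m handwheel '[[0.001,0,0,0,0,0,1],[0.001,0,0,0,0,0,1]]' >/dev/null && r && python3 -m handwheel '[[0.001,0,0,0,0,0,1],[0.001,0,0,0,0,0,1]]' >/dev/null && r && python3 -m handwheel '[[0.001,0,0,0,0,0,1],[0.001,0,0,0,0,0,1]]' >/dev/null && r
```

```text
y 77.59 Fy -2.24 t 9.8
y 78.12 Fy -2.66 t 10.1
y 78.62 Fy -2.79 t 10.2
y 79.09 Fy -1.37 t 10.4
y 79.60 Fy -2.61 t 10.7
y 80.14 Fy -2.31 t 10.8
y 80.62 Fy -2.33 t 11.1
y 81.13 Fy -2.15 t 11.2
y 81.61 Fy -3.40 t 11.4
y 82.12 Fy -2.48 t 11.7
y 82.62 Fy -2.14 t 11.8
y 83.12 Fy -2.21 t 12.1
```

```bash

r(){ python3 chk.py 5; }
python3 -m handwheel '[[0.001,0,0,0,0,0,1],[0.001,0,0,0,0,0,1]]' >/dev/null; r && python3 -m handwheel '[[0.001,0,0,0,0,0,1],[0.001,0,0,0,0,0,1]]' >/dev/null && r && python3 -m handwheel '[[0.001,0,0,0,0,0,1],[0.001,0,0,0,0,0,1]]' >/dev/null && r && python3 -m handwheel '[[0.001,0,0,0,0,0,1],[0.001,0,0,0,0,0,1]]' >/dev/null && r && python3 -m handwheel '[[0.001,0,0,0,0,0,1],[0.001,0,0,0,0,0,1]]' >/dev/null && r && python3 -m handwheel '[[0.001,0,0,0,0,0,1],[0.001,0,0,0,0,0,1]]' >/dev/null && r && python3 -m handwheel '[[0.001,0,0,0,0,0,1],[0.001,0,0,0,0,0,1]]' >/dev/null && r && python3 -m handwheel '[[0.001,0,0,0,0,0,1],[0.001,0,0,0,0,0,1]]' >/dev/null && r && python3 -m handwheel '[[0.001,0,0,0,0,0,1],[0.001,0,0,0,0,0,1]]' >/dev/null && r && python3 -m handwheel '[[0.001,0,0,0,0,0,1],[0.001,0,0,0,0,0,1]]' >/dev/null && r && python3 -m handwheel '[[0.001,0,0,0,0,0,1],[0.001,0,0,0,0,0,1]]' >/dev/null && r && python3 -m handwheel '[[0.001,0,0,0,0,0,1],[0.001,0,0,0,0,0,1]]' >/dev/null && r
```

```text
y 83.61 Fy -1.78 t 12.2
y 84.12 Fy -2.66 t 12.4
y 84.62 Fy -1.97 t 12.7
y 85.10 Fy -2.28 t 12.8
y 85.60 Fy -2.82 t 13.1
y 86.10 Fy -3.29 t 13.2
y 86.59 Fy -2.41 t 13.4
y 87.10 Fy -2.07 t 13.7
y 87.62 Fy -2.71 t 13.8
y 88.11 Fy -2.41 t 14.1
y 88.61 Fy -2.48 t 14.2
y 89.11 Fy -2.26 t 14.4
```

```bash

r(){ python3 chk.py 5; }
python3 -m handwheel '[[0.001,0,0,0,0,0,1],[0.001,0,0,0,0,0,1]]' >/dev/null; r && python3 -m handwheel '[[0.001,0,0,0,0,0,1],[0.001,0,0,0,0,0,1]]' >/dev/null && r && python3 -m handwheel '[[0.001,0,0,0,0,0,1],[0.001,0,0,0,0,0,1]]' >/dev/null && r && python3 -m handwheel '[[0.001,0,0,0,0,0,1],[0.001,0,0,0,0,0,1]]' >/dev/null && r && python3 -m handwheel '[[0.001,0,0,0,0,0,1],[0.001,0,0,0,0,0,1]]' >/dev/null && r && python3 -m handwheel '[[0.001,0,0,0,0,0,1],[0.001,0,0,0,0,0,1]]' >/dev/null && r && python3 -m handwheel '[[0.001,0,0,0,0,0,1],[0.001,0,0,0,0,0,1]]' >/dev/null && r && python3 -m handwheel '[[0.001,0,0,0,0,0,1],[0.001,0,0,0,0,0,1]]' >/dev/null && r && python3 -m handwheel '[[0.001,0,0,0,0,0,1],[0.001,0,0,0,0,0,1]]' >/dev/null && r && python3 -m handwheel '[[0.001,0,0,0,0,0,1],[0.001,0,0,0,0,0,1]]' >/dev/null && r && python3 -m handwheel '[[0.001,0,0,0,0,0,1],[0.001,0,0,0,0,0,1]]' >/dev/null && r && python3 -m handwheel '[[0.001,0,0,0,0,0,1],[0.001,0,0,0,0,0,1]]' >/dev/null && r; python3 -c "
from h import *
where()"
```

```text
y 89.21 Fy -5.33 t 14.7
t14.7 case mm [35.2 89.2 -7. ] F case [ 0.22 -5.33  0.85] gap -0.2 q [ 0.04  0.12  1.95 -0.    1.07 -0.05] tz [-0.    -0.001 -1.   ] tx [-0.     1.    -0.001]
```

Advance has nearly stopped and the force has jumped. Two more small steps to confirm that this is the stop.

```bash

python3 -m handwheel '[[0.0006,0,0,0,0,0,1],[0.0006,0,0,0,0,0,1]]' >/dev/null; python3 chk.py 8 && python3 -m handwheel '[[0.0006,0,0,0,0,0,1],[0.0006,0,0,0,0,0,1]]' >/dev/null ; python3 chk.py 8
```

```text
y 89.30 Fy -6.08 t 14.8
y 89.36 Fy -6.20 t 15.1
```

```bash

python3 -m handwheel '[[0.001,0,0,0,0,0,1],[0.001,0,0,0,0,0,1],[0.001,0,0,0,0,0,1]]' >/dev/null; python3 chk.py 8;  python3 -m handwheel '[[0.001,0,0,0,0,0,1],[0.001,0,0,0,0,0,1]]' >/dev/null ; python3 chk.py 8
```

```text
y 89.50 Fy -7.69 t 15.3
y 89.60 Fy -9.21 t 15.6
```

End stop felt at 9.2 N. I'll back off, rise, and go over the latch bar.

```bash

python3 -m handwheel '[[-0.02,0,0,0,0,0,1],[-0.025,0,0,0,0,0,1],[-0.025,0,-0.1,0,0,0,1],[-0.025,0,-0.2,0,0,0,1],[-0.025,0,-0.2,0,0,0,1]]' >/dev/null;python3 -c "
from h import *
where();goal([60,0,90])"
```

```text
t16.1 case mm [ 39.9  78.9 101.1] F case [ 0.89 -0.06  0.1 ] gap -0.5 q [ 0.02 -0.02  1.88  0.    1.26 -0.07] tz [ 0.015  0.    -1.   ] tx [-0.  1.  0.]
shift [-0.1577  0.0398  0.0227] turn [ 0.0094 -0.0002  0.    ] n rows 1.6424228446765108 0.0982409801997724
```

```bash

python3 -m handwheel '[[-0.155,0.05,0,0,0,0,0.06],[-0.155,0.05,0,0,0,0,0.06],[-0.155,0.05,0,0,0,0,0.06],[-0.155,0.05,0,0,0,0,0.06],[-0.155,0.05,0,0,0,0,0.06]]' >/dev/null
cat > look.py <<'E'
import sys
from h import *
where(); k=sys.argv[1]
p,d=read_camera("side"); np.savez(f"pics/side{k}.npz",p=p,d=d)
cv2.imwrite(f"pics/side{k}.png",cv2.cvtColor(cv2.resize(p[120:280,200:360],None,fx=3.7,fy=3.7,interpolation=cv2.INTER_CUBIC)[:600],cv2.COLOR_RGB2BGR))
m=camera_model("side");f=210/np.tan(np.radians(m['vertical_fov'])/2)
s=telemetry.get_state();T=rot(s['tool_rot'])
for b in(0,.019,.023,.036):
    e=s['eef_pos']-T.apply([0,0,b]);c=rot(m['rotation']).inv().apply(e-m['origin']);print("behind",b,"crop px",((c[0]/c[2]*f+m['cx']-200)*3.7).round(),((c[1]/c[2]*f+m['cy']-120)*3.7).round())
E
python3 look.py 6
python3 - <<'E'
from h import *
P=cloud("side",np.load("pics/side6.npz")['d']); Q=(P-D-[0,0,.0014])@C*1000
x0,y0,_=case(telemetry.get_state()['eef_pos'])*1000
for h0 in range(70,170,4):
    m=(Q[...,2]>h0)&(Q[...,2]<h0+4)&(abs(Q[...,0]-x0)<70)&(abs(Q[...,1]-y0)<60)
    if m.sum()>3: print(h0,m.sum(),"x",np.percentile(Q[m][:,0]-x0,[2,98]).round(1),"y",np.percentile(Q[m][:,1],[2,50,98]).round(1))
where();goal([60,0,90])
E
```

```text
t16.6 case mm [59.6  2.2 92.5] F case [-0.14  0.03 -0.45] gap 40.0 q [-0.12  0.03  1.85  0.    1.26 -0.21] tz [-0.001  0.001 -1.   ] tx [-0.001  1.     0.001]
behind 0 crop px 266.0 230.0
behind 0.019 crop px 265.0 200.0
behind 0.023 crop px 265.0 193.0
behind 0.036 crop px 265.0 172.0
114 7 x [-25.1  24.9] y [-5.5  9.1 11.2]
118 17 x [-29.5  30.5] y [-7.2 10.6 13.7]
122 24 x [-30.6  31.1] y [-11.2   9.8  13.8]
126 25 x [-32.5  32.9] y [ 5.3  9.5 13.6]
130 28 x [-33.4  32.9] y [-7.6  9.3 13.6]
134 23 x [-32.5  31.8] y [ 5.6  9.3 12.9]
138 23 x [-32.5  31.7] y [ 5.6 10.5 13. ]
142 24 x [-33.5  32.2] y [ 5.3  8.6 13.3]
146 24 x [-33.4  32. ] y [ 5.9 10.  14. ]
150 28 x [-32.3  33.2] y [-6.1  9.1 13.7]
154 24 x [-35.5  36.8] y [ 5.8 11.9 15.7]
158 45 x [-41.5  47.3] y [ 5.9 12.1 15.4]
162 57 x [-50.9  49. ] y [ 5.3 12.1 15. ]
166 87 x [-49.7  51.5] y [-7.5 10.5 15.2]
t16.6 case mm [59.6  2.3 92.6] F case [ 0.57  0.14 -0.39] gap 40.0 q [-0.12  0.03  1.85  0.    1.26 -0.21] tz [-0.001  0.001 -1.   ] tx [-0.001  1.     0.001]
shift [-0.0045  0.0007  0.0051] turn [-0.0004 -0.0004  0.0007] n rows 0.06863546203533781 0.00976140831157755
```

View pics/side6.png

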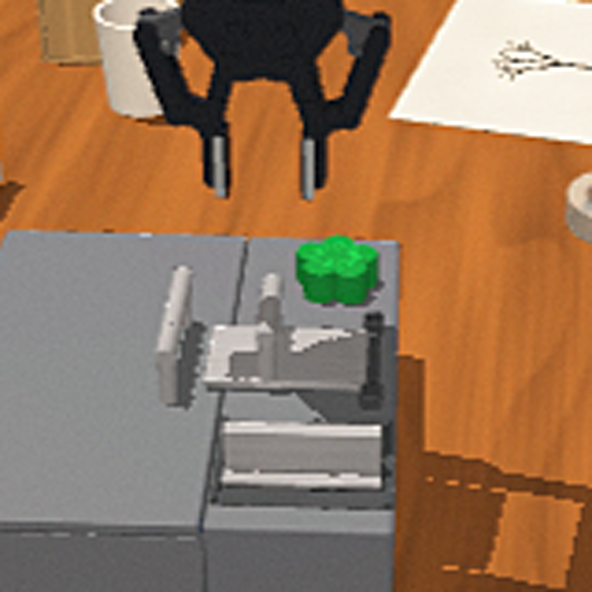

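The side view shows the fingers at 40 mm gap, tips at (220,197) and (308,197), straddling above the latch bar at (270,290). The tips are again about 23 mm above the reported TCP.

```bash

python3 -m handwheel '[[-0.0045,0,0.08,0,0,0,0.06],[-0.0045,0,0.12,0,0,0,0.06],[-0.0045,0,0.12,0,0,0,0.06]]' >/dev/null; python3 chk.py 4 && python3 -m handwheel '[[0,0,0.03,0,0,0,0.06],[0,0,0.05,0,0,0,0.06],[0,0,0.05,0,0,0,0.06]]' >/dev/null; python3 chk.py 4 && python3 -m handwheel '[[0,0,0.01,0,0,0,0.06],[0,0,0.023,0,0,0,0.06],[0,0,0.023,0,0,0,0.06],[0,0,0.023,0,0,0,0.06]]' >/dev/null;python3 look.py 7
```

```text
y 0.49 Fy -0.09 t 16.9
y -0.72 Fy 0.02 t 17.2
t17.6 case mm [60.1 -1.1 -3.5] F case [-0.   -0.39  0.47] gap 40.0 q [-0.13  0.16  1.9   0.    1.08 -0.22] tz [-0.  0. -1.] tx [0. 1. 0.]
behind 0 crop px 267.0 369.0
behind 0.019 crop px 267.0 342.0
behind 0.023 crop px 267.0 336.0
behind 0.036 crop px 267.0 317.0
```

View pics/side7.png

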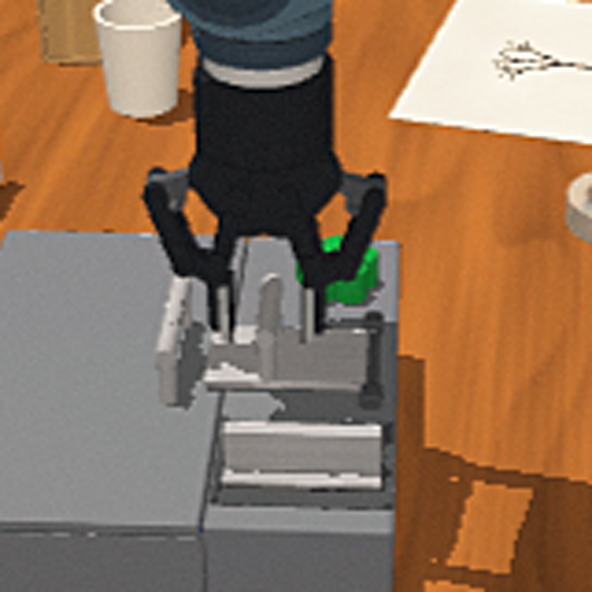

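The side view shows the fingers on both sides of the bar, tips at (222,338) and (310,338). I'll close on it.

```bash

python3 -m handwheel '[[0,0,0,0,0,0,1],[0,0,0,0,0,0,1],[0,0,0,0,0,0,1],[0,0,0,0,0,0,1]]' 25;python3 look.py 8
```

```text
t: 18.05
eef_pos: [0.5453, 0.0435, 0.0867]
tool_rot: [-0.001, 0.675, 0.738, -0.001]
ft_force: [-5.6, -0.6, 3.2]
finger_gap: 0.0108
t18.1 case mm [59.2 -1.1 -3.3] F case [-5.62 -0.14  3.24] gap 10.8 q [-0.13  0.16  1.9  -0.    1.08 -0.22] tz [-0.003 -0.    -1.   ] tx [-0.  1. -0.]
behind 0 crop px 269.0 369.0
behind 0.019 crop px 269.0 342.0
behind 0.023 crop px 269.0 336.0
behind 0.036 crop px 268.0 317.0
```

View pics/side8.png

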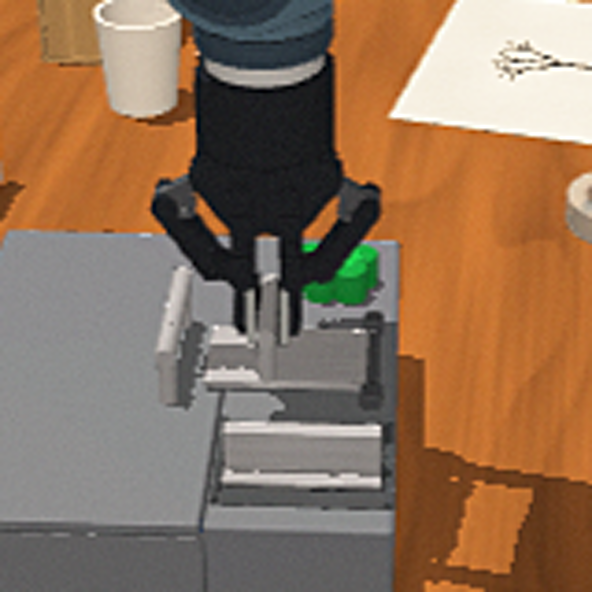

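```bash
cat > arc.py <<'E'
from h import *
def tab(pose,chunks,start_cmd):
    # pose(phi)-> (x,z,pitch) of TCP in case; start_cmd actual commanded (x,z,p)
    cur=start_cmd
    for ch in chunks:
        x0,z0,p0=cur
        ty=np.array([np.cos(p0),np.sin(p0)]); tz=np.array([np.sin(p0),-np.cos(p0)])
        for f in ch:
            x,z,p=pose(f); d=np.array([x-x0,z-z0])
            print("phi %.2f"%f,"dy %.4f dz %.4f ax %.4f"%(d@ty/500,d@tz/500,-(p-p0)/(np.pi/2)),"| TCP",round(x,1),round(z,1),round(np.degrees(p),1))
        cur=(x,z,p); print()
def latch(phi,b=40.3,hx=-1.2):
    a=np.arctan2(32.5,60)+phi; r=np.hypot(60,32.5); p=.37*phi
    return hx+r*np.cos(a)+b*np.sin(p), 4.5+r*np.sin(a)-b*np.cos(p), p
if __name__=="__main__":
    print(latch(0))
    tab(latch,[[0,.05,.10,.15],[.2,.25,.3,.35,.4],[.5,.6,.7,.8],[.9,1,1.1,1.2],[1.3,1.4,1.45]],(60.1,-3.5,0))
E
python3 arc.py
```

```text
(np.float64(58.79999999999999), np.float64(-3.299999999999997), 0.0)
phi 0.00 dy -0.0026 dz -0.0004 ax -0.0000 | TCP 58.8 -3.3 0.0
phi 0.05 dy -0.0045 dz -0.0063 ax -0.0118 | TCP 57.8 -0.3 1.1
phi 0.10 dy -0.0067 dz -0.0121 ax -0.0236 | TCP 56.7 2.6 2.1
phi 0.15 dy -0.0092 dz -0.0177 ax -0.0353 | TCP 55.5 5.4 3.2

phi 0.20 dy -0.0025 dz -0.0056 ax -0.0118 | TCP 54.1 8.1 4.2
phi 0.25 dy -0.0052 dz -0.0110 ax -0.0236 | TCP 52.6 10.7 5.3
phi 0.30 dy -0.0082 dz -0.0162 ax -0.0353 | TCP 51.0 13.2 6.4
phi 0.35 dy -0.0114 dz -0.0212 ax -0.0471 | TCP 49.2 15.6 7.4
phi 0.40 dy -0.0149 dz -0.0260 ax -0.0589 | TCP 47.4 17.9 8.5

phi 0.50 dy -0.0068 dz -0.0096 ax -0.0236 | TCP 43.3 22.2 10.6
phi 0.60 dy -0.0145 dz -0.0182 ax -0.0471 | TCP 38.8 25.9 12.7
phi 0.70 dy -0.0230 dz -0.0259 ax -0.0707 | TCP 34.1 29.1 14.8
phi 0.80 dy -0.0322 dz -0.0325 ax -0.0942 | TCP 29.0 31.6 17.0

phi 0.90 dy -0.0089 dz -0.0068 ax -0.0236 | TCP 23.8 33.6 19.1
phi 1.00 dy -0.0183 dz -0.0126 ax -0.0471 | TCP 18.4 35.0 21.2
phi 1.10 dy -0.0283 dz -0.0171 ax -0.0707 | TCP 13.0 35.7 23.3
phi 1.20 dy -0.0387 dz -0.0205 ax -0.0942 | TCP 7.6 35.8 25.4

phi 1.30 dy -0.0102 dz -0.0037 ax -0.0236 | TCP 2.2 35.3 27.6
phi 1.40 dy -0.0206 dz -0.0061 ax -0.0471 | TCP -3.1 34.1 29.7
phi 1.45 dy -0.0260 dz -0.0069 ax -0.0589 | TCP -5.6 33.3 30.7
```

```bash
sed -i 's/^s=/where();s=/' chk.py
python3 -m handwheel '[[0,-0.0026,0,0,0,0,1],[0,-0.0045,-0.006,-0.012,0,0,1],[0,-0.0045,-0.006,-0.012,0,0,1]]' >/dev/null; python3 chk.py 8 && python3 -m handwheel '[[0,-0.0022,-0.006,-0.012,0,0,1],[0,-0.0022,-0.006,-0.012,0,0,1]]' >/dev/null; python3 chk.py 8
```

```text
t18.4 case mm [58.4 -1.2 -0.2] F case [ 3.79  0.1  -3.13] gap 11.1 q [-0.13  0.14  1.92  0.01  1.06 -0.22] tz [ 0.022 -0.    -1.   ] tx [ 0.  1. -0.]
y -1.17 Fy 0.10 t 18.4
t18.6 case mm [57.3 -1.1  2.9] F case [ 5.19 -0.38 -2.96] gap 10.9 q [-0.13  0.12  1.94  0.01  1.05 -0.23] tz [ 0.04  -0.    -0.999] tx [ 0.  1. -0.]
y -1.14 Fy -0.38 t 18.6
```

```bash

python3 -m handwheel '[[0,-0.0008,-0.006,-0.012,0,0,1],[0,-0.0008,-0.006,-0.012,0,0,1]]' >/dev/null; python3 chk.py 8 && python3 -m handwheel '[[0,-0.0025,-0.0056,-0.012,0,0,1],[0,-0.0025,-0.0056,-0.012,0,0,1]]' >/dev/null; python3 chk.py 8
```

```text
t18.8 case mm [56.2 -1.1  5.6] F case [ 4.19  1.08 -2.44] gap 11.2 q [-0.14  0.1   1.95  0.01  1.04 -0.23] tz [ 0.057 -0.    -0.998] tx [ 0.  1. -0.]
y -1.14 Fy 1.08 t 18.8
t19.0 case mm [54.8 -1.2  8.5] F case [ 3.87  0.24 -2.31] gap 11.3 q [-0.14  0.08  1.97  0.02  1.02 -0.24] tz [ 0.077 -0.    -0.997] tx [ 0.  1. -0.]
y -1.17 Fy 0.24 t 19.0
```

```bash

python3 -m handwheel '[[0,-0.0025,-0.0054,-0.012,0,0,1],[0,-0.0055,-0.0106,-0.024,0,0,1],[0,-0.0087,-0.0156,-0.035,0,0,1],[0,-0.0122,-0.0204,-0.047,0,0,1],[0,-0.0122,-0.0204,-0.047,0,0,1]]' >/dev/null; python3 chk.py 8;  python3 look.py 9
```

```text
t19.5 case mm [48.3 -1.2 18.8] F case [ 2.97 -0.26  0.28] gap 11.1 q [-0.15  0.    2.03  0.04  0.96 -0.26] tz [ 0.151 -0.    -0.989] tx [ 0.  1. -0.]
y -1.17 Fy -0.26 t 19.5
t19.5 case mm [48.3 -1.2 18.8] F case [ 2.97 -0.26  0.28] gap 11.1 q [-0.15  0.    2.03  0.04  0.96 -0.26] tz [ 0.151 -0.    -0.989] tx [ 0.  1. -0.]
behind 0 crop px 288.0 338.0
behind 0.019 crop px 292.0 311.0
behind 0.023 crop px 293.0 305.0
behind 0.036 crop px 296.0 286.0
```

View pics/side9.png

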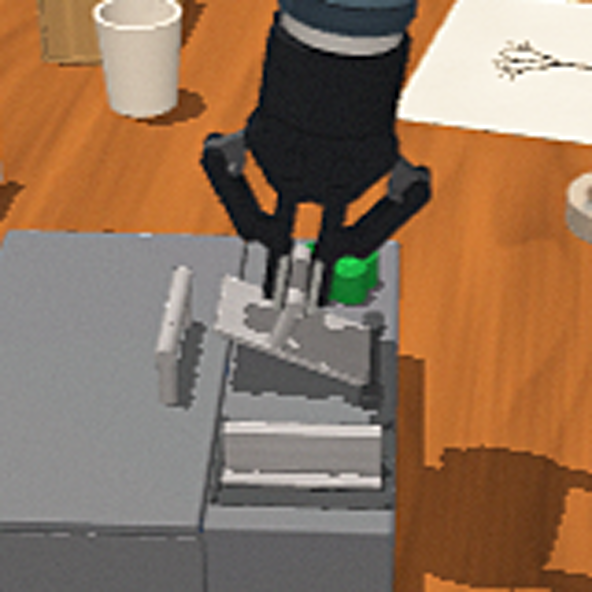

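The latch plate is now tilted up, with its tip at about (225,285) and the bar still in the fingers at (295,300). The lock is free, so I'll continue along the arc.

```bash

python3 -m handwheel '[[0,-0.0068,-0.0096,-0.024,0,0,1],[0,-0.0145,-0.0182,-0.047,0,0,1],[0,-0.023,-0.026,-0.071,0,0,1],[0,-0.0322,-0.0325,-0.094,0,0,1],[0,-0.0322,-0.0325,-0.094,0,0,1]]' >/dev/null; python3 chk.py 10 && python3 -m handwheel '[[0,-0.009,-0.007,-0.024,0,0,1],[0,-0.0183,-0.0126,-0.047,0,0,1],[0,-0.0183,-0.0126,-0.047,0,0,1]]' >/dev/null; python3 chk.py 10;
```

```text
t20.1 case mm [30.7 -1.2 33.7] F case [3.31 1.91 5.12] gap 10.8 q [-0.18 -0.15  2.16  0.11  0.84 -0.33] tz [ 0.297 -0.001 -0.955] tx [ 0.  1. -0.]
y -1.23 Fy 1.91 t 20.1
t20.4 case mm [20.9 -1.3 37.7] F case [3.57 2.52 7.54] gap 10.9 q [-0.2  -0.23  2.24  0.15  0.78 -0.38] tz [ 0.368 -0.001 -0.93 ] tx [ 0.  1. -0.]
y -1.27 Fy 2.52 t 20.4
```

```bash
python3 -c "
from arc import *
x,z,p=latch(1.0)
tab(lambda f:(latch(f)[0],latch(f)[1]+1.5+(f-1)*1.,latch(f)[2]),[[1,1.1,1.2],[1.3,1.4,1.45]],(x,z,p))"
```

```text
phi 1.00 dy 0.0011 dz -0.0028 ax -0.0000 | TCP 18.4 36.5 21.2
phi 1.10 dy -0.0085 dz -0.0083 ax -0.0236 | TCP 13.0 37.3 23.3
phi 1.20 dy -0.0185 dz -0.0126 ax -0.0471 | TCP 7.6 37.5 25.4

phi 1.30 dy -0.0101 dz -0.0039 ax -0.0236 | TCP 2.2 37.1 27.6
phi 1.40 dy -0.0205 dz -0.0065 ax -0.0471 | TCP -3.1 36.0 29.7
phi 1.45 dy -0.0257 dz -0.0073 ax -0.0589 | TCP -5.6 35.3 30.7
```

```bash

python3 -m handwheel '[[0,0.001,-0.003,0,0,0,1],[0,-0.0085,-0.0083,-0.024,0,0,1],[0,-0.0185,-0.0126,-0.047,0,0,1],[0,-0.0185,-0.0126,-0.047,0,0,1]]' >/dev/null; python3 chk.py 10 && python3 -m handwheel '[[0,-0.01,-0.004,-0.024,0,0,1],[0,-0.0205,-0.0065,-0.047,0,0,1],[0,-0.0205,-0.0065,-0.047,0,0,1]]' >/dev/null; python3 chk.py 10;python3 look.py 10
```

```text
t20.8 case mm [ 9.2 -1.3 39.5] F case [0.57 1.64 6.91] gap 10.7 q [-0.23 -0.31  2.31  0.2   0.73 -0.44] tz [ 0.433 -0.    -0.901] tx [ 0.  1. -0.]
y -1.26 Fy 1.64 t 20.8
t21.1 case mm [-1.2 -1.3 38.6] F case [-1.27  2.17 10.99] gap 11.2 q [-0.25 -0.39  2.39  0.27  0.67 -0.52] tz [ 0.499 -0.    -0.866] tx [ 0.  1. -0.]
y -1.33 Fy 2.17 t 21.1
t21.1 case mm [-1.2 -1.3 38.6] F case [-1.27  2.17 10.99] gap 11.2 q [-0.25 -0.39  2.39  0.27  0.67 -0.52] tz [ 0.499 -0.    -0.866] tx [ 0.  1. -0.]
behind 0 crop px 373.0 311.0
behind 0.019 crop px 391.0 287.0
behind 0.023 crop px 394.0 282.0
behind 0.036 crop px 406.0 265.0
```

View pics/side10.png

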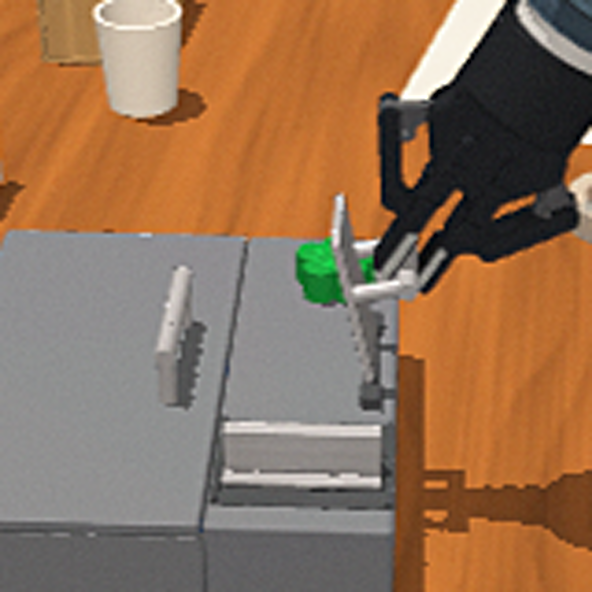

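The side view shows the latch plate nearly upright, tip at (342,200) and hinge at (372,390), with the bar in the fingers at (407,285). I'll release it and back out along the fingers.

```bash

python3 -m handwheel '[[0,0.002,-0.0035,0,0,0,1],[0,0.002,-0.0035,0,0,0,0.5],[0,0.002,-0.0035,0,0,0,0.5],[0,0.002,-0.0035,0,0,0,0.5]]' >/dev/null; python3 chk.py 10; python3 -m handwheel '[[0,0,-0.02,0,0,0,0.5],[0,0,-0.06,0,0,0,0.5],[0,0,-0.12,0,0,0,0.5],[0,0,-0.15,0,0,0,0.5],[0,0,-0.15,0,0,0,0.5]]' >/dev/null; python3 chk.py 10;python3 look.py 11
```

```text
t21.5 case mm [-3.3 -0.8 37. ] F case [-0.35  0.16 -0.57] gap 21.2 q [-0.25 -0.39  2.39  0.27  0.67 -0.51] tz [ 0.493  0.001 -0.87 ] tx [-0.     1.     0.001]
y -0.76 Fy 0.16 t 21.5
t22.0 case mm [-39.1  -1.5 105.3] F case [-0.08  0.63  0.88] gap 21.6 q [-0.3  -0.65  2.42  0.24  0.9  -0.49] tz [ 0.499 -0.002 -0.867] tx [ 0.     1.    -0.002]
y -1.48 Fy 0.63 t 22.0
t22.0 case mm [-39.1  -1.5 105.3] F case [-0.08  0.63  0.88] gap 21.6 q [-0.3  -0.65  2.42  0.24  0.9  -0.49] tz [ 0.499 -0.002 -0.867] tx [ 0.     1.    -0.002]
behind 0 crop px 445.0 214.0
behind 0.019 crop px 464.0 188.0
behind 0.023 crop px 467.0 182.0
behind 0.036 crop px 480.0 164.0
```

View pics/side11.png

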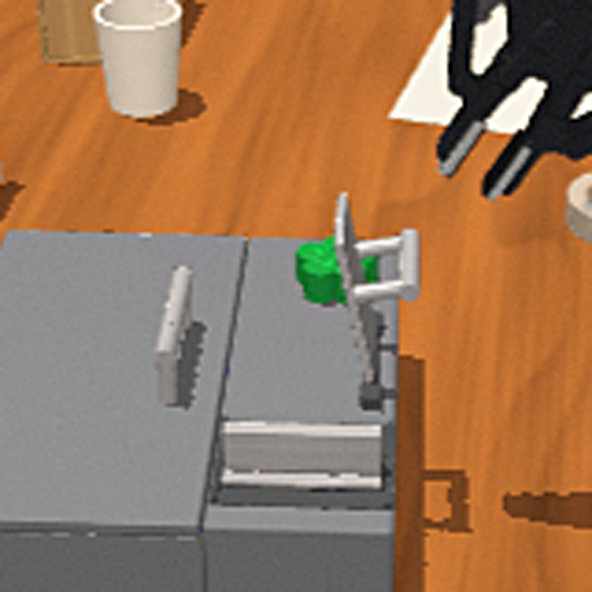

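```bash

python3 -m handwheel '[[0,0.05,-0.087,0.09,0,0,0.06],[0,0.05,-0.087,0.18,0,0,0.06],[0,0.05,-0.087,0.26,0,0,0.06],[0,0.05,-0.087,0.333,0,0,0.06],[0,0.05,-0.087,0.333,0,0,0.06]]' >/dev/null; python3 -c "
from h import *
where();goal([114,0,130])"
```

```text
t22.6 case mm [-38.3  -0.9 150.9] F case [0.86 0.27 0.08] gap 40.0 q [-0.17 -0.27  2.01 -0.    1.41 -0.26] tz [-0.01   0.001 -1.   ] tx [-0.001  1.     0.001]
shift [0.0015 0.3051 0.0386] turn [-0.0065 -0.0009  0.0007] n rows 3.074851714266794 0.0691057566736582
```

```bash

python3 -m handwheel '[[0.001,0.305,0,0,0,0,0.06],[0.001,0.305,0,0,0,0,0.06],[0.001,0.305,0,0,0,0,0.06],[0.001,0.305,0.04,0,0,0,0.06],[0.001,0.305,0.04,0,0,0,0.06]]' >/dev/null;  python3 -m handwheel '[[0,0,0,0,0,0,0.06],[0,0,0,0,0,0,0.06]]' >/dev/null;  python3 -c "
from h import *
where();goal([114,0,40]);goal([114,0,-7])"; python3 look.py 12
```

```text
t23.2 case mm [112.2  -0.5 133.4] F case [ 0.67 -0.06  0.17] gap 39.9 q [-0.11  0.12  1.68 -0.    1.35 -0.19] tz [-0.003 -0.    -1.   ] tx [ 0.  1. -0.]
shift [0.0011 0.0042 0.1868] turn [-0.0021  0.0001 -0.    ] n rows 1.8687458360356646 0.02227395157572591
shift [0.0011 0.0045 0.2808] turn [-0.0021  0.0001 -0.    ] n rows 2.8086233354089956 0.02227395157572591
t23.2 case mm [112.2  -0.5 133.4] F case [ 0.67 -0.06  0.17] gap 39.9 q [-0.11  0.12  1.68 -0.    1.35 -0.19] tz [-0.003 -0.    -1.   ] tx [ 0.  1. -0.]
behind 0 crop px 168.0 159.0
behind 0.019 crop px 167.0 128.0
behind 0.023 crop px 166.0 121.0
behind 0.036 crop px 165.0 99.0
```

View pics/side12.png

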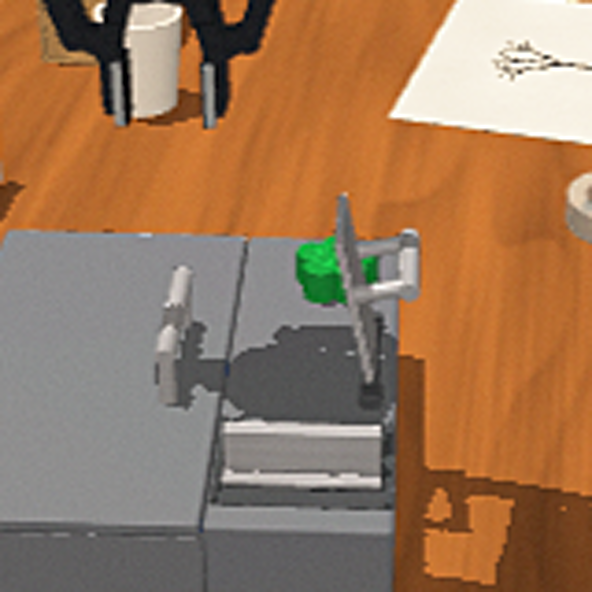

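```bash

python3 -m handwheel '[[0.001,0.002,0.08,0,0,0,0.06],[0.001,0.002,0.16,0,0,0,0.06],[0.001,0.002,0.2,0,0,0,0.06],[0.001,0.002,0.2,0,0,0,0.06]]' >/dev/null; python3 chk.py 4 && python3 -m handwheel '[[0,0,0.03,0,0,0,0.06],[0,0,0.06,0,0,0,0.06],[0,0,0.072,0,0,0,0.06],[0,0,0.072,0,0,0,0.06],[0,0,0.072,0,0,0,0.06]]' >/dev/null; python3 chk.py 4; python3 look.py 13
```

```text
t23.7 case mm [110.7   0.3  29.9] F case [0.08 0.32 0.62] gap 40.3 q [-0.11  0.23  1.75 -0.    1.17 -0.19] tz [-0.01   0.001 -1.   ] tx [0.    1.    0.001]
y 0.30 Fy 0.32 t 23.7
t24.2 case mm [113.5  -0.2  -3.1] F case [1.43 0.28 0.68] gap 39.9 q [-0.11  0.28  1.76 -0.    1.11 -0.19] tz [-0.004 -0.    -1.   ] tx [ 0.  1. -0.]
y -0.15 Fy 0.28 t 24.2
t24.2 case mm [113.5  -0.2  -3.1] F case [1.43 0.28 0.68] gap 39.9 q [-0.11  0.28  1.76 -0.    1.11 -0.19] tz [-0.004 -0.    -1.   ] tx [ 0.  1. -0.]
behind 0 crop px 176.0 366.0
behind 0.019 crop px 175.0 339.0
behind 0.023 crop px 175.0 334.0
behind 0.036 crop px 174.0 315.0
```

View pics/side13.png

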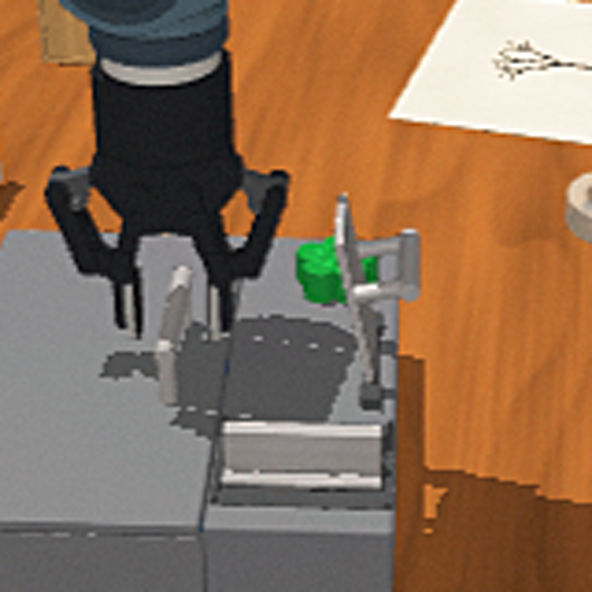

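The tips at (137,333) and (222,333) straddle the lid bar. I'll close on it.

```bash

python3 -m handwheel '[[0,0,0,0,0,0,1],[0,0,0,0,0,0,1],[0,0,0,0,0,0,1],[0,0,0,0,0,0,1]]' 35;python3 look.py 14
python3 - <<'E'
from arc import *
# lid: hinge at case (244,-8), bar at (-130,+40)
def lid(phi,b=35.,k=-.25):
    a=np.arctan2(40,130)+phi; r=136.0; p=k*phi
    return 244-r*np.cos(a)+b*np.sin(p), -8+r*np.sin(a)-b*np.cos(p), p
print(lid(0)); tab(lid,[[0.05,.1,.15],[.2,.25,.3,.35,.4],[.45,.5,.55,.6,.65],[.7,.75,.8,.85,.9],[.95,1,1.05,1.1,1.15],[1.2,1.25]],lid(0))
E
```

```text
t: 24.65
eef_pos: [0.5999, 0.0492, 0.0873]
tool_rot: [-0.001, 0.675, 0.737, -0.001]
ft_force: [3.2, 1.6, 1.4]
finger_gap: 0.0107
t24.6 case mm [114.1  -0.2  -2.7] F case [3.3  1.27 1.4 ] gap 10.7 q [-0.11  0.27  1.76 -0.    1.11 -0.19] tz [-0.003 -0.    -1.   ] tx [ 0.  1. -0.]
behind 0 crop px 176.0 366.0
behind 0.019 crop px 174.0 339.0
behind 0.023 crop px 174.0 334.0
behind 0.036 crop px 173.0 315.0
(np.float64(114.0140548138148), np.float64(-3.0043245580968616), -0.0)
phi 0.05 dy 0.0034 dz -0.0129 ax 0.0080 | TCP 115.7 3.4 -0.7
phi 0.10 dy 0.0075 dz -0.0256 ax 0.0159 | TCP 117.8 9.8 -1.4
phi 0.15 dy 0.0122 dz -0.0380 ax 0.0239 | TCP 120.1 16.0 -2.1

phi 0.20 dy 0.0049 dz -0.0123 ax 0.0080 | TCP 122.8 22.1 -2.9
phi 0.25 dy 0.0103 dz -0.0244 ax 0.0159 | TCP 125.8 28.0 -3.6
phi 0.30 dy 0.0164 dz -0.0361 ax 0.0239 | TCP 129.0 33.7 -4.3
phi 0.35 dy 0.0231 dz -0.0475 ax 0.0318 | TCP 132.6 39.3 -5.0
phi 0.40 dy 0.0303 dz -0.0584 ax 0.0398 | TCP 136.4 44.6 -5.7

phi 0.45 dy 0.0071 dz -0.0110 ax 0.0080 | TCP 140.4 49.8 -6.4
phi 0.50 dy 0.0147 dz -0.0217 ax 0.0159 | TCP 144.7 54.7 -7.2
ph
[... 242 characters left out ...]
-10.0
phi 0.75 dy 0.0184 dz -0.0183 ax 0.0159 | TCP 169.6 75.5 -10.7
phi 0.80 dy 0.0283 dz -0.0266 ax 0.0239 | TCP 175.2 78.8 -11.5
phi 0.85 dy 0.0386 dz -0.0344 ax 0.0318 | TCP 180.9 81.8 -12.2
phi 0.90 dy 0.0492 dz -0.0417 ax 0.0398 | TCP 186.7 84.6 -12.9

phi 0.95 dy 0.0106 dz -0.0074 ax 0.0080 | TCP 192.7 87.0 -13.6
phi 1.00 dy 0.0215 dz -0.0142 ax 0.0159 | TCP 198.8 89.1 -14.3
phi 1.05 dy 0.0327 dz -0.0204 ax 0.0239 | TCP 204.9 90.9 -15.0
phi 1.10 dy 0.0442 dz -0.0260 ax 0.0318 | TCP 211.2 92.3 -15.8
phi 1.15 dy 0.0560 dz -0.0310 ax 0.0398 | TCP 217.5 93.4 -16.5

phi 1.20 dy 0.0117 dz -0.0051 ax 0.0080 | TCP 223.8 94.2 -17.2
phi 1.25 dy 0.0237 dz -0.0096 ax 0.0159 | TCP 230.2 94.7 -17.9
```

View pics/side14.png

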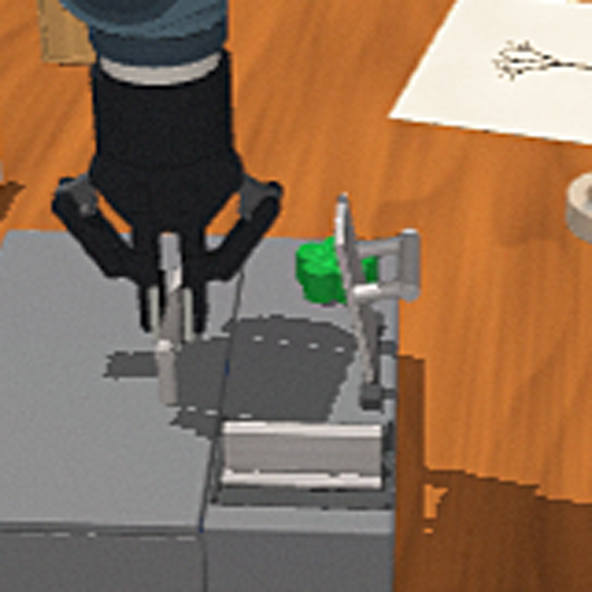

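```bash

python3 -m handwheel '[[0,0.0049,-0.0065,0.004,0,0,1],[0,0.0049,-0.0129,0.008,0,0,1],[0,0.0049,-0.0129,0.008,0,0,1]]' >/dev/null; python3 chk.py 14 && python3 -m handwheel '[[0,0.0041,-0.0127,0.008,0,0,1],[0,0.0088,-0.0251,0.016,0,0,1],[0,0.0088,-0.0251,0.016,0,0,1]]' >/dev/null; python3 chk.py 14
```

```text
t25.0 case mm [ 1.151e+02 -1.000e-01  2.200e+00] F case [ 0.72 -1.48 -4.95] gap 10.5 q [-0.1   0.28  1.75 -0.    1.13 -0.19] tz [-0.019  0.    -1.   ] tx [0. 1. 0.]
y -0.14 Fy -1.48 t 25.0
t25.3 case mm [ 1.20e+02 -1.00e-01  1.64e+01] F case [-5.59 -0.72 -0.39] gap 10.7 q [-0.1   0.29  1.71 -0.01  1.19 -0.18] tz [-0.045 -0.    -0.999] tx [-0.  1. -0.]
y -0.13 Fy -0.72 t 25.3
```

```bash

python3 -m handwheel '[[0,0.004,-0.0123,0.008,0,0,1],[0,0.0095,-0.0244,0.016,0,0,1],[0,0.0155,-0.0361,0.024,0,0,1],[0,0.0222,-0.0475,0.032,0,0,1],[0,0.0294,-0.0584,0.04,0,0,1]]' >/dev/null; python3 chk.py 16 && python3 -m handwheel '[[0,0.007,-0.011,0.008,0,0,1],[0,0.0147,-0.0217,0.016,0,0,1],[0,0.0228,-0.0319,0.024,0,0,1],[0,0.0314,-0.0417,0.032,0,0,1],[0,0.0314,-0.0417,0.032,0,0,1]]' >/dev/null; python3 chk.py 16; python3 look.py 15
```

```text
t25.8 case mm [ 1.349e+02 -1.000e-01  4.450e+01] F case [-8.81 -2.64 -2.03] gap 10.5 q [-0.09  0.33  1.61 -0.02  1.32 -0.17] tz [-0.111 -0.    -0.994] tx [-0.  1. -0.]
y -0.09 Fy -2.64 t 25.8
t26.3 case mm [ 1.539e+02 -1.000e-01  6.590e+01] F case [-9.2  -1.23  6.12] gap 10.2 q [-0.08  0.38  1.5  -0.03  1.42 -0.16] tz [-0.158 -0.    -0.987] tx [-0.  1. -0.]
y -0.11 Fy -1.23 t 26.3
t26.3 case mm [ 1.539e+02 -1.000e-01  6.590e+01] F case [-9.2  -1.23  6.12] gap 10.2 q [-0.08  0.38  1.5  -0.03  1.42 -0.16] tz [-0.158 -0.    -0.987] tx [-0.  1. -0.]
behind 0 crop px 101.0 264.0
behind 0.019 crop px 93.0 236.0
behind 0.023 crop px 92.0 229.0
behind 0.036 crop px 87.0 209.0
```

View pics/side15.png

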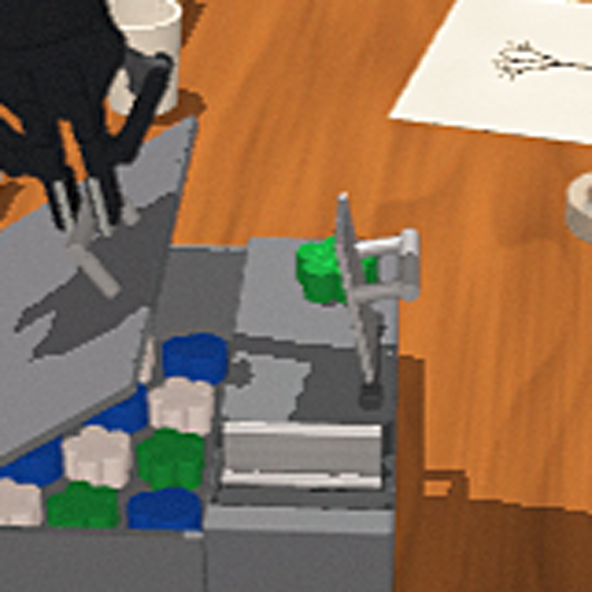

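```bash
python3 - <<'E'
from arc import *
def lid(phi,b=35.,k=-.25,r=136.0):
    a=np.arctan2(40,130)+phi; p=k*phi
    return 244-r*np.cos(a)+b*np.sin(p), -8+r*np.sin(a)-b*np.cos(p), p
tab(lambda f:lid(f,r=137.7),[[.6,.65,.7,.75,.8],[.85,.9,.95,1.0],[1.05,1.1,1.15,1.2],[1.23,1.25]],lid(.6))
E
```

```text
phi 0.60 dy -0.0025 dz -0.0023 ax -0.0000 | TCP 153.0 65.1 -8.6
phi 0.65 dy 0.0063 dz -0.0122 ax 0.0080 | TCP 158.1 69.3 -9.3
phi 0.70 dy 0.0155 dz -0.0215 ax 0.0159 | TCP 163.3 73.3 -10.0
phi 0.75 dy 0.0252 dz -0.0304 ax 0.0239 | TCP 168.8 77.0 -10.7
phi 0.80 dy 0.0353 dz -0.0388 ax 0.0318 | TCP 174.4 80.3 -11.5

phi 0.85 dy 0.0101 dz -0.0083 ax 0.0080 | TCP 180.2 83.4 -12.2
phi 0.90 dy 0.0206 dz -0.0161 ax 0.0159 | TCP 186.1 86.1 -12.9
phi 0.95 dy 0.0315 dz -0.0233 ax 0.0239 | TCP 192.1 88.6 -13.6
phi 1.00 dy 0.0427 dz -0.0299 ax 0.0318 | TCP 198.3 90.7 -14.3

phi 1.05 dy 0.0112 dz -0.0066 ax 0.0080 | TCP 204.6 92.5 -15.0
phi 1.10 dy 0.0228 dz -0.0125 ax 0.0159 | TCP 210.9 94.0 -15.8
phi 1.15 dy 0.0346 dz -0.0179 ax 0.0239 | TCP 217.3 95.1 -16.5
phi 1.20 dy 0.0467 dz -0.0226 ax 0.0318 | TCP 223.7 95.9 -17.2

phi 1.23 dy 0.0072 dz -0.0029 ax 0.0048 | TCP 227.6 96.2 -17.6
phi 1.25 dy 0.0121 dz -0.0047 ax 0.0080 | TCP 230.2 96.4 -17.9
```

```bash

python3 -m handwheel '[[0,0,-0.005,0.002,0,0,1],[0,0.006,-0.012,0.008,0,0,1],[0,0.0155,-0.0215,0.016,0,0,1],[0,0.025,-0.0304,0.024,0,0,1],[0,0.035,-0.0388,0.032,0,0,1]]' >/dev/null; python3 chk.py 16 && python3 -m handwheel '[[0,0.01,-0.0085,0.008,0,0,1],[0,0.0205,-0.0165,0.016,0,0,1],[0,0.0315,-0.0237,0.024,0,0,1],[0,0.0425,-0.0304,0.032,0,0,1],[0,0.0425,-0.0304,0.032,0,0,1]]' >/dev/null; python3 chk.py 16
```

```text
t26.9 case mm [ 1.739e+02 -1.000e-01  8.120e+01] F case [-9.14 -1.54  2.35] gap 10.4 q [-0.07  0.44  1.4  -0.03  1.51 -0.16] tz [-0.208 -0.    -0.978] tx [ 0.  1. -0.]
y -0.12 Fy -1.54 t 26.9
t27.4 case mm [ 1.995e+02 -1.000e-01  9.330e+01] F case [-4.47 -0.89  4.29] gap 10.5 q [-0.07  0.52  1.27 -0.04  1.6  -0.15] tz [-0.252 -0.    -0.968] tx [ 0.  1. -0.]
y -0.11 Fy -0.89 t 27.4
```

```bash

python3 -m handwheel '[[0,0.011,-0.0066,0.008,0,0,1],[0,0.0228,-0.013,0.016,0,0,1],[0,0.0346,-0.0187,0.024,0,0,1],[0,0.0467,-0.0236,0.032,0,0,1],[0,0.0467,-0.0236,0.032,0,0,1]]' >/dev/null; python3 chk.py 16 && python3 -m handwheel '[[0,0.0085,-0.0035,0.005,0,0,1],[0,0.0085,-0.0035,0.005,0,0,1],[0,0.0085,-0.0035,0.005,0,0,1]]' >/dev/null; python3 chk.py 16
sed -i 's/120:280,200:360/110:270,160:360/; s/fx=3.7,fy=3.7/fx=3.6,fy=3.6/' look.py; python3 look.py 16
```

```text
t27.9 case mm [ 2.255e+02 -1.000e-01  9.930e+01] F case [-3.51 -1.63  4.96] gap 11.0 q [-0.06  0.61  1.14 -0.04  1.69 -0.14] tz [-0.299 -0.    -0.954] tx [ 0.  1. -0.]
y -0.06 Fy -1.63 t 27.9
t28.1 case mm [ 2.296e+02 -1.000e-01  9.970e+01] F case [-2.79 -0.61  6.42] gap 10.2 q [-0.06  0.62  1.12 -0.05  1.71 -0.14] tz [-0.306 -0.    -0.952] tx [ 0.  1. -0.]
y -0.10 Fy -0.61 t 28.1
t28.1 case mm [ 2.296e+02 -1.000e-01  9.970e+01] F case [-2.79 -0.61  6.42] gap 10.2 q [-0.06  0.62  1.12 -0.05  1.71 -0.14] tz [-0.306 -0.    -0.952] tx [ 0.  1. -0.]
behind 0 crop px -38.0 209.0
behind 0.019 crop px -52.0 180.0
behind 0.023 crop px -55.0 174.0
behind 0.036 crop px -64.0 154.0
```

View pics/side16.png

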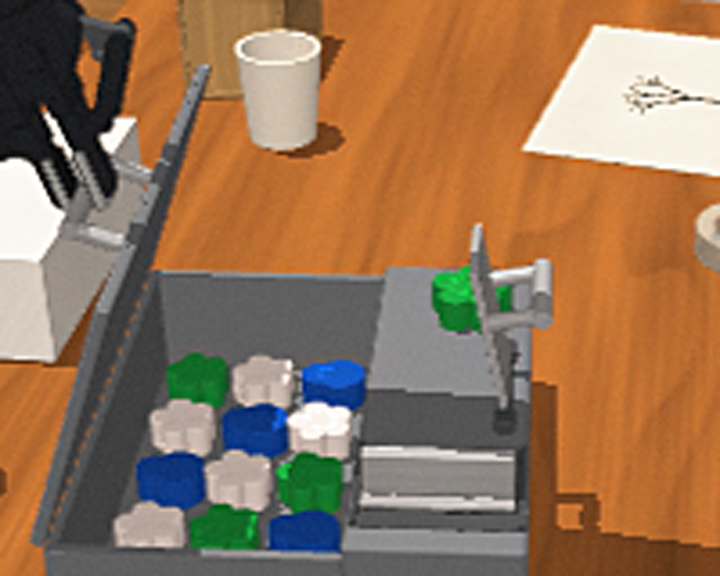

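The side view shows the lid open at about 70 degrees, bar still held at (85,200), and the latch standing. I'll release and back out.

```bash

python3 -m handwheel '[[0,-0.001,-0.003,0,0,0,1],[0,-0.001,-0.003,0,0,0,0.5],[0,-0.001,-0.003,0,0,0,0.5],[0,-0.001,-0.003,0,0,0,0.5]]' >/dev/null; python3 chk.py 10; python3 -m handwheel '[[0,0,-0.02,0,0,0,0.5],[0,0,-0.06,0,0,0,0.5],[0,0,-0.12,0,0,0,0.5],[0,0,-0.15,0,0,0,0.5],[0,0,-0.15,0,0,0,0.5]]' >/dev/null; python3 chk.py 10;python3 look.py 17; python3 -c "
from h import *
p,d=read_camera('top');np.savez('pics/top17.npz',p=p,d=d);cv2.imwrite('pics/top17.png',p[...,::-1])"
```

```text
t28.6 case mm [2.288e+02 1.000e-01 9.770e+01] F case [ 0.19 -0.23 -0.46] gap 21.5 q [-0.06  0.62  1.12 -0.04  1.7  -0.14] tz [-0.308  0.    -0.951] tx [-0.  1.  0.]
y 0.12 Fy -0.23 t 28.6
t29.1 case mm [ 2.535e+02 -2.000e-01  1.730e+02] F case [ 0.42 -0.26  1.18] gap 21.3 q [-0.05  0.64  0.97 -0.04  1.84 -0.15] tz [-0.302 -0.001 -0.953] tx [-0.     1.    -0.001]
y -0.23 Fy -0.26 t 29.1
t29.1 case mm [ 2.535e+02 -2.000e-01  1.730e+02] F case [ 0.42 -0.26  1.18] gap 21.3 q [-0.05  0.64  0.97 -0.04  1.84 -0.15] tz [-0.302 -0.001 -0.953] tx [-0.     1.    -0.001]
behind 0 crop px -94.0 92.0
behind 0.019 crop px -109.0 61.0
behind 0.023 crop px -112.0 55.0
behind 0.036 crop px -123.0 33.0
```

View pics/side17.png

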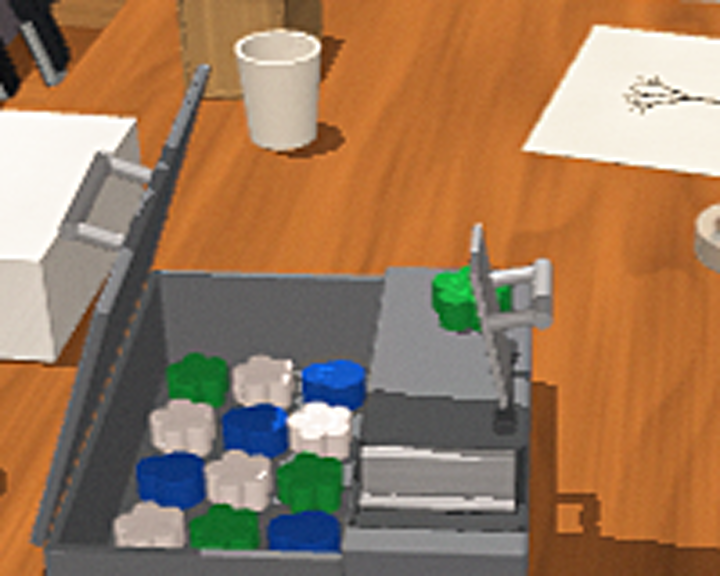

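View pics/top17.png

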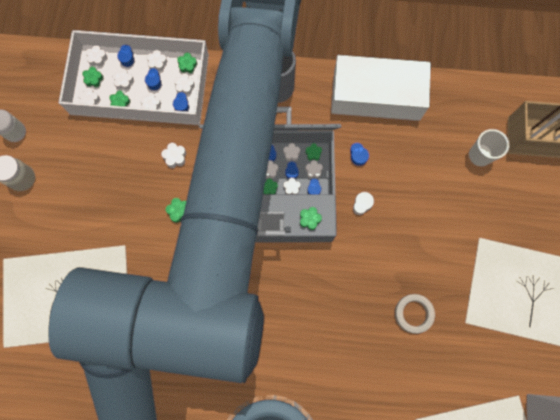

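The released lid stands with its bar at (105,200), the latch stands at (490,300), and the flowers and tape are where they were. I'll measure the final angles.

```bash
python3 - <<'E'
from h import *
z=np.load("pics/side17.npz");P=cloud("side",z['d']); Q=(P-D-[0,0,.0014])@C*1000
# lid: inside face points between x 185..250, z 10..150, |y|<140
m=(Q[...,2]>20)&(Q[...,2]<135)&(Q[...,0]>180)&(Q[...,0]<245)&(Q[...,1]>-130)&(Q[...,1]<-55)
a=Q[m]; c=np.polyfit(a[:,2],a[:,0],1); print("lid pts",len(a),"angle from deck",90-np.degrees(np.arctan(-c[0])))
m=(Q[...,2]>15)&(Q[...,2]<95)&(Q[...,0]>-8)&(Q[...,0]<35)&(abs(Q[...,1])<32)
a=Q[m]; c=np.polyfit(a[:,2],a[:,0],1); print("latch pts",len(a),np.degrees(np.arctan(1/c[0]))%180,len(a))
m=(Q[...,2]>8)&(Q[...,2]<26)&(Q[...,0]>0)&(Q[...,0]<75)&(Q[...,1]>85)&(Q[...,1]<130)
print("ridge +y face",np.median(Q[m][:,1]),"(was ~89.5)")
where()
t0=np.load("pics/top0.npz")['p'].astype(int);t1=np.load("pics/top17.npz")['p'].astype(int)
g=lambda p:(p[...,1]>p[...,0]+50)&(p[...,1]>p[...,2]+40)
for u,v in((178,210),(311,217)):
  for t in(t0,t1):
    mm=g(t)[v-14:v+15,u-14:u+15];ys,xs=np.nonzero(mm);print(u,v,len(xs),xs.mean()+u-14,ys.mean()+v-14)
E
```

```text
lid pts 72 angle from deck 70.62689391896615
latch pts 272 81.59399260147471 272
ridge +y face 108.58681492947306 (was ~89.5)
t29.2 case mm [ 2.517e+02 -1.000e-01  1.688e+02] F case [-0.17  0.28  0.36] gap 21.4 q [-0.05  0.64  0.97 -0.05  1.84 -0.15] tz [-0.309  0.    -0.951] tx [0. 1. 0.]
178 210 364 177.6456043956044 209.51098901098902
178 210 300 175.86 209.06
311 217 323 309.9721362229102 217.58823529411765
311 217 333 309.85885885885887 217.63663663663664
```

```bash
python3 -c "
from rig import arm
print(arm.close_job())"
```

```text
the job is handed in; nothing more can be done
None
```

The case is open and handed in at about 29 s: the safety tab is at its stop, the latch is up, and the lid stays open by itself.

- **Safety tab:** I pushed it about 19 mm with shut fingers. It slid at about 2.5 N until it stopped moving. I confirmed the stop by letting the force rise to 9.2 N, then backed off.
- **Latch:** I raised it by its pull bar. It was free past 0.1 rad, and contact forces stayed under about 11 N. The camera shows it standing at about 82°.
- **Lid:** I swung it up by its bar. It measures 70.6° and stood by itself once I let go.
- **Other things:** The flower on the deck did not move. The green flower left of the case is partly hidden by the arm in the last picture, but its visible part is where it was. I checked the other loose pieces and the tape only by eye, and they look unmoved. The robot touched nothing at the end, with force readings at noise level.

**Disagreement found:** the real finger ends sit about 23 mm above the reported TCP. My first push therefore passed over the tab without touching it. I found this in the side camera and corrected for it in every later grasp.

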